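# Fit gasket and cover plate on the lathe's two studs

## Task

Fit the lathe's red gasket plate and then its aluminium cover plate onto the two studs: stand each plate on edge in the bed channel with its yellow end on the side of the yellow stripe, and slide it along over both studs, the red one fully home against the grey face and the aluminium one fully home flush against the red one. Leave both seated and upright, and do not disturb the green plate or anything else on the bench.

Things in the scene. Friction and masses are not known exactly. Their poses are not given: they have to be found in the camera images.
- bed: Blue lathe bed, fixed. Origin: on the bench under the grey stud face, midway between the studs. Own x: along the studs, away from the face, towards the channel's open end; own y: towards the thick stud's side; z up. Grey face block: x = -60 to 0 mm, 160 mm wide, 60 mm tall. Blue base, 50 mm tall, behind it; headstock from x = -150 mm backwards, 185 mm tall.
- channel_end (a point): Middle of the channel floor at its open end. The channel runs from the face (bed x = 0) to here (x = 175 mm): flat floor 10 mm above the bench, 125 mm wide between walls 20 mm above the floor that then flare outward up to 41 mm above the bench. A plate standing across it has 2.5 mm to spare at each end and meets the studs when pushed squarely along the floor.
- face (a point): Centre of the grey face, 40 mm above the bench, at bed x = 0, y = 0; same axes as the bed. Fully home, the red plate's centre is at bed x = 6 mm and the aluminium plate's at bed x = 20 mm, both with own +x (yellow end) along bed +y. Pushed near its top, a plate leans forward and its foot stays back; pushed at its lower half it slides upright.
- thick_stud (a point): Centre of the tip of the thick stud: 18 mm diameter, at bed y = +36 mm, axis 40 mm above the bench, 52 mm long, its last 10 mm tapering to 10 mm. A yellow stripe on the grey block marks its side.
- thin_stud (a point): Centre of the tip of the thin stud: 10 mm diameter, at bed y = -36 mm, axis 40 mm above the bench, 52 mm long, its last 10 mm tapering to 2 mm.
- gasket: Stands on its long edge on the bench at the start. 120 mm long (own x), 60 mm tall (own z, up), 12 mm thick (own y); red plastic, about 0.13 kg. Origin: centre of its underside. Holes right through along own y, 30 mm above the underside: 22 mm diameter at x = +36 mm, 14 mm at x = -36 mm. The +x end is painted yellow. Goes on first.
- cover: Stands on its long edge on the bench at the start. 120 mm long (own x), 60 mm tall (own z, up), 16 mm thick (own y); aluminium, about 0.31 kg. Origin: centre of its underside. Holes right through along own y, 30 mm above the underside: 22 mm diameter at x = +36 mm, 14 mm at x = -36 mm. The +x end is painted yellow. Goes on second.
- gasket_big (a point): Centre of the red plate's 22 mm hole.
- cover_big (a point): Centre of the aluminium plate's 22 mm hole.
- blank: Bystander: green plate 120 x 60 x 14 mm with one central hole and no yellow end, standing on edge. Same axes and origin as the other plates. Leave alone.
- glue: Bystander: glue bottle, 54 mm diameter, 160 mm tall, standing between the plates and the lathe bed. Origin: centre of its underside.
- offcut: Bystander: wood offcut 120 x 45 x 35 mm tall, lying. Origin: centre of its underside.
- hammer: Bystander: hammer, 200 mm long, lying along its own x, about 26 mm tall.
- paint: Bystander: paint can, 80 mm diameter, 100 mm tall. Origin: centre of its underside.
- wrench: Bystander: wrench lying flat, 160 mm long.
- jar: Bystander: glass jar, 60 mm diameter, 80 mm tall. Origin: centre of its underside.
Not all that is in view belongs to the job. Leave any blue or turquoise look-alike of the cover alone.

How it is judged:
On the way, in this order (a step that is already met when the one before it is completed fails the run):
1. the red plate is threaded on both studs (x of gasket in the frame of bed between 0.003 and 0.03 m and y of gasket_big in the frame of bed between 0.032 and 0.04 m and z of gasket in the frame of bed below 0.015 m).
2. the aluminium plate is fully home behind it (x of cover in the frame of bed between 0.0175 and 0.0225 m and y of cover_big in the frame of bed between 0.032 and 0.04 m and z of cover in the frame of bed between 0.006 and 0.015 m and angle between cover's own z axis and vertical below 0.08 rad and angle between the y axis of cover and the x axis of bed, either way round below 0.08 rad and linear speed of cover below 0.01 m/s), for 0.2 s.
At the end, for the whole second after the job is handed in: Both plates within 2.5 mm of flush along the studs (red on the grey face, aluminium on the red), big hole on the thick stud (4 mm sideways), standing on the channel floor, upright and square within 0.08 rad, at rest and released (all of step 2 and x of gasket in the frame of bed between 0.0035 and 0.0085 m and y of gasket_big in the frame of bed between 0.032 and 0.04 m and z of gasket in the frame of bed between 0.006 and 0.015 m and angle between gasket's own z axis and vertical below 0.08 rad and angle between the y axis of gasket and the x axis of bed, either way round below 0.08 rad and linear speed of gasket below 0.01 m/s); the robot touches nothing.
It fails at once if the green plate is moved by more than 25 mm or tipped (distance of blank from where it was at the start of the episode above 0.025 m or angle between blank's own z axis and vertical above 0.5 rad).
It fails at once if another bystander is moved by more than 25 mm or tipped over (distance of any of glue, offcut, hammer, paint, wrench, jar from where it was at the start of the episode above 0.025 m or angle between any of glue, paint, jar's own z axis and vertical above 0.5 rad).
It also fails if it takes over 72 s, if anything falls off the work surface, if the arm or the gripper's body presses on something with over 40 N, if the wrist force passes 120 N, or if a joint passes its speed limit or range.

## Robot

A 6-joint arm with a two-finger parallel gripper is mounted at the origin on the work surface. World frame = base frame: x ahead of the robot, y to its left, z up, the work surface at z = 0. Lengths are in m, angles in rad, forces in N, time in s.
With the tool pointing down it reaches from about 0.425 to 0.95 m from the base axis. Payload 3.5 kg.
Tool frame: the origin (TCP) lies at the very end of the fingers, on their centre line; the grasp point (between the pads) lies 19 mm behind it; z points along the fingers, y is the line along which they close (so a half turn about z gives the same grasp; the last joint's range is limited). The gripper opens to 85 mm and grips with 20 to 120 N. Pads are 22 mm wide; open, the fingers measure 114 mm over their backs; the gripper's body (76 mm by 85 mm) begins 54 mm behind the grasp point. The pads swing forward as they close: fully open they stand 13 mm farther back than shut.
Start: joints at [1.172, 0.286, 1.577, -0, 1.279, -0.15], TCP at [0.166, 0.654, 0.231] pointing down, gripper open.
Joint ranges: [-2.77, 2.77], [-0.9, 2.22], [0.21, 2.48], [-1.53, 4.67], [0.24, 2.81], [-2.84, 2.84]. Speed limits (rad/s): [2.79, 2.79, 3.14, 3.14, 3.14, 3.14].

## Interface

Orientations are given as a 3x3 rotation matrix whose columns are the frame's x, y, z axes.
In Python, from workcell import manip, imaging gives the robot as it stands.
- The arm moves only by the shell command python3 -m jog 'ROWS' [OPENING] [FORCE]. ROWS is a JSON object of lists of equal length, an entry for each row: "translation": the shift along the tool's x, y, z in cm, a list of three; "rot": the turn, a rotation vector about the tool's x, y, z in degrees, a list of three. In form: {"translation": [[tx, ty, tz], ...], "rot": [[wx, wy, wz], ...]}. A call has 1 to 5 rows; each row is the pose to reach, as a shift and turn from the pose commanded when the call began, along the tool's axes at that moment; what a row does not reach only later rows make up. A row lasts 1/12 s, in which the tool goes at most 41.7 mm and 7.16 degrees, less where a joint would pass 70% of its speed; a pose out of reach is approached as far as the arm can. A call with a gripper value outside its range is refused whole. OPENING is the opening, from 0 (shut) to 1 (fully open), set as the call begins (- or left out, the last holds). The fingers move at their own pace and stop on an object; FORCE is the grip in N (left out, the last holds). Time passes only in rows, so rows that repeat a pose let the fingers close. It gives the time, the measured TCP pose, the force, the opening and the grip force at its end, in the units of the state.
- manip.get_obs(): the state, without advancing time (a new reading comes with each control period).
- imaging.capture(name): name is "scene" or "top" or "wrist"; returns the picture (400x640x3 uint8, red, green, blue); there is no depth.
- imaging.camera_model(name): a dict with "vfov" (degrees; the focal length in pixels is half the picture's height over the tangent of half this angle, whatever the lens; pixels are square), "cx", "cy" (the principal point, pixels), "extrinsics" (4x4, takes a point from world to camera coordinates). Camera axes: x right, y up, looking along -z (the intrinsics and any distortion apply to the point x, -y, -z); pixel columns grow to the right and rows downward; lengths in m; the calibration is good to about 2 mm. The wrist camera is an equidistant fisheye: a pixel r from the principal point sees the ray r / f radians off the axis. A picture is of the moment at which its call begins: read the wrist's pose just before it. camera_model takes no time and is no camera call; for the wrist camera it gives the pose at the moment of the call.
- manip.job_done(): hands the job in; it is judged then, once.
The state is a dict: "time": time; "joint_pos": joint angles; "qvel": joint speeds; "joint_torque": joint torques, N m; "ee_pos": TCP position; "tool_rot": TCP orientation; "contact_force": force on the tool from outside, world axes, zero at the start; "moment": the same for the moment, N m; "grip_width": finger opening in m; "gripper_force": force on a finger pad.
Only numpy, scipy, OpenCV 4.12 (cv2) and the standard library are available. Lean on these libraries where they do the work, as an engineer would, in place of code of your own. Each camera call takes 0.05 s, during which the arm holds its last target. There are 200 camera calls.

## Working session

There is one attempt and no reset: what is moved stays moved. The work goes in short steps, Python scripts to look and compute and a shell command to move; the robot and the scene stay as the last step left them, time stands still between calls to the robot, and variables do not carry over. Pictures are saved under pics/ and viewed, at most 10 in all, crops included, and the job is handed in when it is done.

```bash
mkdir -p pics; ls; python3 - <<'E'
from workcell import manip, imaging
import cv2, numpy as np
ims=[]
for n in("scene","top"):
    im=imaging.capture(n); cv2.imwrite(f"pics/{n}0.png",im[:,:,::-1]); np.save(f"{n}0.npy",im)
    m=imaging.camera_model(n); print(n,m['vfov'],m['cx'],m['cy'],np.round(m['extrinsics'],3).tolist(),[k for k in m])
print(manip.get_obs())
E
```

```text
pics
scene 55.518588026978406 323.38630106465416 200.20413869556575 [[-0.353, 0.935, 0.005, 0.216], [-0.734, -0.281, 0.618, 0.35], [0.579, 0.215, 0.786, -1.268], [0.0, 0.0, 0.0, 1.0]] ['vfov', 'cx', 'cy', 'extrinsics']
top 48.50774609758721 323.27789092051364 197.14741970176914 [[-0.019, -1.0, -0.005, -0.01], [0.982, -0.02, 0.188, -0.534], [-0.188, -0.001, 0.982, -1.299], [0.0, 0.0, 0.0, 1.0]] ['vfov', 'cx', 'cy', 'extrinsics']
{'time': 0.1, 'joint_pos': array([ 1.17196095e+00,  2.87112574e-01,  1.57806196e+00,  2.97652015e-05,
        1.27860248e+00, -1.49999875e-01]), 'qvel': array([-0.00019188, -0.00115646, -0.00454227,  0.0023796 , -0.00193464,
       -0.00113491]), 'joint_torque': array([ 3.49477996e-04, -4.07296801e+01, -2.93698883e+01, -1.76080594e-04,
        3.45273402e-03, -2.30741131e-05]), 'ee_pos': array([0.16596205, 0.65365381, 0.23004485]), 'tool_rot': array([[-9.69197591e-01,  2.46282895e-01, -8.74554175e-04],
       [ 2.46284192e-01,  9.69195589e-01, -2.00185262e-03],
       [ 3.54591989e-04, -2.15557961e-03, -9.99997614e-01]]), 'contact_force': array([-0.45166108, -0.39804806,  0.24392926]), 'moment': array([ 0.05514668,  0.01074178, -0.0086467 ]), 'gripper_force': 0.0, 'grip_width': 0.08546394714994637}
```

View pics/scene0.png

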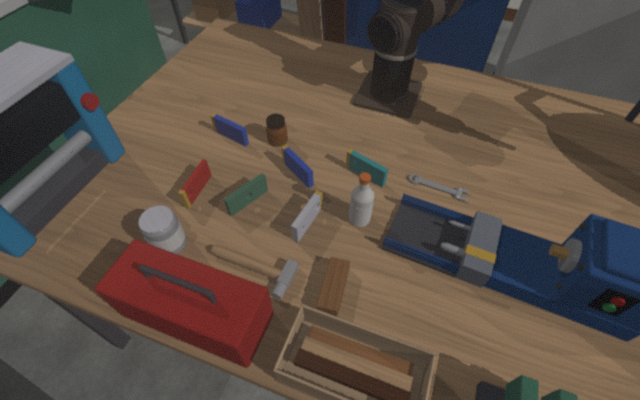

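View pics/top0.png

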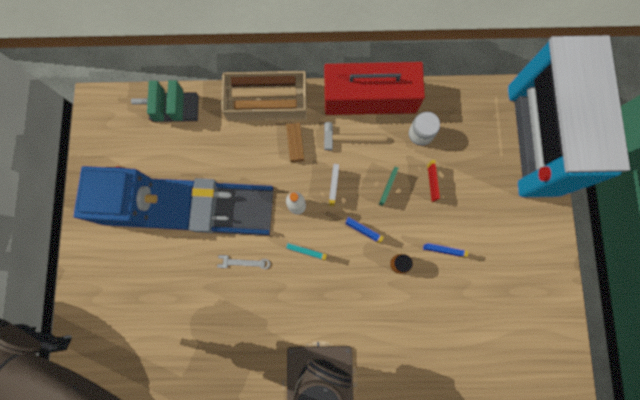

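Red plate: scene (197,183), top (433,181), yellow end away from the robot. The plain white/silver plate at scene (307,216), top (334,183) looks like the aluminium one. The two blue plates (top (365,231), (445,250)) and the turquoise one (306,251) are look-alikes. I'll measure and check in an enlarged crop.

```bash
cat > h.py <<'E'
import numpy as np, cv2
from workcell import manip, imaging
def ray(n,px,m=None):
    m=m or imaging.camera_model(n); f=200/np.tan(np.radians(m['vfov']/2))
    px=np.atleast_2d(px).astype(float); d=(px-[m['cx'],m['cy']])/f
    if n=='wrist':
        t=np.linalg.norm(d,axis=1,keepdims=True); d=np.where(t>1e-9,d/t*np.tan(t),d)
    c=np.c_[d[:,0],-d[:,1],-np.ones(len(d))]; E=np.array(m['extrinsics']); R=E[:3,:3]
    return -R.T@E[:3,3], c@R
def on_plane(n,px,z,m=None):
    o,d=ray(n,px,m); return o+d*((z-o[2])/d[:,2])[:,None]
def proj(n,P,m=None):
    m=m or imaging.camera_model(n); f=200/np.tan(np.radians(m['vfov']/2)); E=np.array(m['extrinsics'])
    c=np.atleast_2d(P)@E[:3,:3].T+E[:3,3]; u=np.c_[c[:,0],-c[:,1]]; w=-c[:,2]
    if n=='wrist':
        r=np.linalg.norm(u,axis=1); s=np.arctan2(r,w)/np.maximum(r,1e-9); u=u*s[:,None]
    else: u=u/w[:,None]
    return u*f+[m['cx'],m['cy']]
E
python3 - <<'E'
from h import *
im=np.load('top0.npy'); s=np.load('scene0.npy')
a=cv2.resize(im[110:270,60:470],None,fx=1.95,fy=1.95,interpolation=2)
b=cv2.resize(s[150:300,170:500],None,fx=1.6,fy=1.6,interpolation=2)
w=800;c=np.zeros((a.shape[0]+b.shape[0],w,3),np.uint8);c[:a.shape[0],:a.shape[1]]=a;c[a.shape[0]:,:b.shape[1]]=b
cv2.imwrite('pics/crop1.png',c[:,:,::-1])
P={'red_y':((432,163),.06),'red_o':((436,200),.06),'cov1':((335,165),.06),'cov2':((333,202),.06),'glue':((295,203),.0),'stripe':((203,193),.06),'ch_far':((272,187),.041),'ch_near':((271,232),.041)}
for k,(p,z) in P.items(): print(k,np.round(on_plane('top',p,z)[0],3))
E
```

```text
red_y [ 0.632 -0.355  0.06 ]
red_o [ 0.516 -0.36   0.06 ]
cov1 [ 0.631 -0.059  0.06 ]
cov2 [ 0.517 -0.05   0.06 ]
glue [0.527 0.069 0.   ]
stripe [0.552 0.343 0.06 ]
ch_far [0.571 0.136 0.041]
ch_near [0.432 0.139 0.041]
```

View pics/crop1.png

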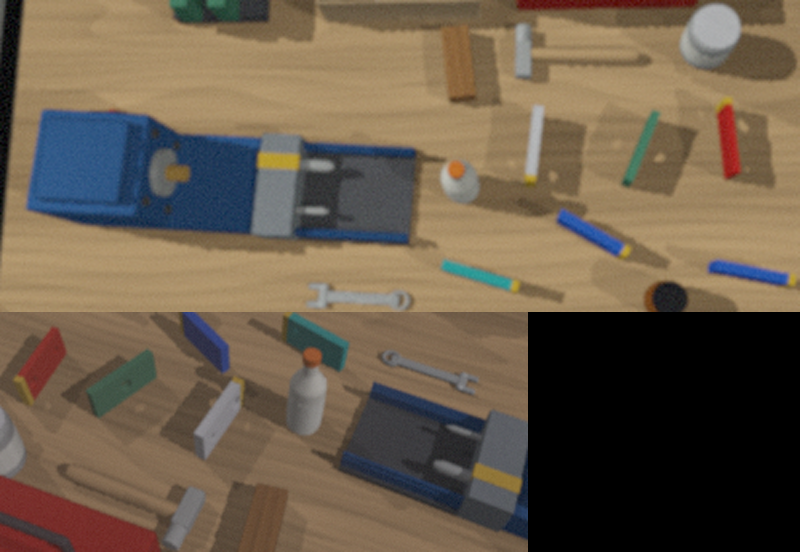

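Crop confirms it: the only uncoloured aluminium plate is at crop (535,143), with its yellow end nearest the robot (531,179). It will need a half turn. The red plate's yellow end (725,103) already points to the stripe side (278,161). On the way to the red plate I'll pass over the bed and look.

```bash
python3 -m jog '{"translation":[[-3,-2.2,-0.5],[-6,-4.4,-1],[-9,-6.6,-1.5],[-12,-8.8,-2],[-15,-11,-2.5]],"rot":[[0,0,0],[0,0,0],[0,0,0],[0,0,0],[0,0,0]]}' 1
python3 -m jog '{"translation":[[-3,-2.2,-0.5],[-6,-4.4,-1],[-9,-6.6,-1.5],[-12,-8.8,-2],[-15,-11,-2.5]],"rot":[[0,0,0],[0,0,0],[0,0,0],[0,0,0],[0,0,0]]}'
python3 -m jog '{"translation":[[-3,-2.2,-0.5],[-6,-4.4,-1],[-9,-6.6,-1.5],[-12,-8.8,-2],[-12,-8.8,-2]],"rot":[[0,0,0],[0,0,0],[0,0,0],[0,0,0],[0,0,0]]}'
python3 - <<'E'
from h import *
m=imaging.camera_model('wrist'); im=imaging.capture('wrist'); np.save('w1.npy',im); import pickle; pickle.dump(m,open('w1.pkl','wb'))
cv2.imwrite('pics/w1.png',im[:,:,::-1]); print(m['vfov'],m['cx'],m['cy'],np.round(np.linalg.inv(m['extrinsics']),3).tolist())
E
```

```text
time: 0.52
ee_pos: [0.285, 0.509, 0.2559]
tool_rot: [[-0.969, 0.246, -0.001], [0.246, 0.969, -0.001], [0.0, -0.001, -1.0]]
contact_force: [0.4, 0.5, -0.1]
grip_width: 0.0854
gripper_force: 0.0
time: 0.93
ee_pos: [0.4033, 0.3654, 0.2811]
tool_rot: [[-0.969, 0.246, -0.001], [0.246, 0.969, -0.0], [0.0, -0.0, -1.0]]
contact_force: [0.5, 0.6, -0.1]
grip_width: 0.0857
gripper_force: 0.0
time: 1.35
ee_pos: [0.501, 0.2477, 0.302]
tool_rot: [[-0.968, 0.252, 0.003], [0.252, 0.968, -0.002], [-0.003, -0.001, -1.0]]
contact_force: [-0.9, 0.0, 0.6]
grip_width: 0.0857
gripper_force: 0.0
65.70646984690485 319.25260462499557 199.5571010681769 [[0.252, -0.932, -0.262, 0.435], [0.968, 0.242, 0.07, 0.265], [-0.002, -0.271, 0.963, 0.444], [0.0, 0.0, 0.0, 1.0]]
```

View pics/w1.png

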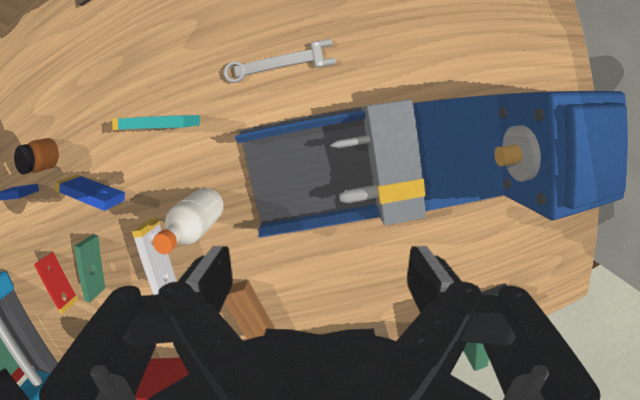

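The bed is clear here: thick stud tip at about (341,196), thin tip at about (333,146), and face top edge from (366,107) to (385,223). The red plate is at (55,282). Computing estimates.

```bash
python3 - <<'E'
from h import *; import pickle
m=pickle.load(open('w1.pkl','rb'))
a=on_plane('wrist',[(341,196),(333,146)],.04,m); print('studs',np.round(a,4), np.linalg.norm(a[0]-a[1]))
b=on_plane('wrist',[(366,107),(385,223)],.06,m); print('face edge',np.round(b,4), np.linalg.norm(b[0]-b[1]))
y=b[1]-b[0];y/=np.linalg.norm(y); print('bed y ang',np.degrees(np.arctan2(y[1],y[0])), 'mid',b.mean(0))
im=np.load('top0.npy'); hsv=cv2.cvtColor(im,cv2.COLOR_RGB2HSV)
for nm,lo,hi,roi in (('red',(0,150,80),(8,255,255),(415,145,450,215)),('yel',(20,120,80),(35,255,255),(415,145,450,215)),('cov',(0,0,140),(180,60,255),(322,155,345,210)),('yelc',(20,120,80),(35,255,255),(322,155,345,210))):
    x0,y0,x1,y1=roi; k=cv2.inRange(hsv[y0:y1,x0:x1],lo,hi); v,u=np.nonzero(k)
    r=cv2.minAreaRect(np.c_[u+x0,v+y0].astype(np.float32)); bx=cv2.boxPoints(r)
    print(nm,len(u),r, np.round(on_plane('top',bx,.06),3)[:,:2].tolist())
E
```

```text
studs [[0.5472 0.2651 0.04  ]
 [0.4787 0.271  0.04  ]] 0.06867061451788886
face edge [[0.439  0.3223 0.06  ]
 [0.5929 0.3138 0.06  ]] 0.15415218353529048
bed y ang -3.1438514024969297 mid [0.51593222 0.31806281 0.06      ]
red 308 ((433.2295227050781, 182.4124755859375), (36.855587005615234, 8.935891151428223), 83.1572265625) [[0.627, -0.339], [0.63, -0.366], [0.516, -0.372], [0.513, -0.345]]
yel 32 ((430.0077209472656, 162.13845825195312), (3.721041440963745, 10.791021347045898), 60.2551155090332) [[0.632, -0.332], [0.648, -0.362], [0.638, -0.367], [0.621, -0.337]]
cov 236 ((333.7743835449219, 181.0304718017578), (6.625892162322998, 36.11111068725586), 6.34019136428833) [[0.527, -0.036], [0.639, -0.051], [0.636, -0.071], [0.525, -0.056]]
yelc 44 ((331.5, 203.0), (6.0, 7.0), 90.0) [[0.523, -0.035], [0.523, -0.056], [0.504, -0.056], [0.505, -0.034]]
```

```bash
python3 -m jog '{"translation":[[-1.5,-3.8,0],[-3,-7.6,0],[-4.5,-11.4,0],[-6,-15.2,0],[-7.5,-19,0]],"rot":[[0,0,0],[0,0,0],[0,0,0],[0,0,0],[0,0,0]]}'
python3 -m jog '{"translation":[[-1.5,-3.8,0],[-3,-7.6,0],[-4.5,-11.4,0],[-6,-15.2,0],[-7.5,-19,0]],"rot":[[0,0,0],[0,0,0],[0,0,0],[0,0,0],[0,0,0]]}'
python3 -m jog '{"translation":[[-1.5,-3.8,1],[-3,-7.6,2],[-4.5,-11.4,3],[-6,-15.2,4],[-7.3,-18.7,5]],"rot":[[0,0,-4],[0,0,-8],[0,0,-12],[0,0,-16],[0,0,-20]]}'
python3 -m jog '{"translation":[[0,0,2.5],[0,0,5],[0,0,5]],"rot":[[0,0,0],[0,0,0],[0,0,0]]}'
python3 - <<'E'
from h import *
import pickle
m=imaging.camera_model('wrist'); im=imaging.capture('wrist'); np.save('w2.npy',im);pickle.dump(m,open('w2.pkl','wb'))
cv2.imwrite('pics/w2.png',im[:,:,::-1])
E
```

```text
time: 1.82
ee_pos: [0.5225, 0.0494, 0.3008]
tool_rot: [[-0.97, 0.244, -0.001], [0.244, 0.97, 0.001], [0.001, 0.0, -1.0]]
contact_force: [0.8, -0.5, -0.1]
grip_width: 0.0853
gripper_force: 0.0
time: 2.23
ee_pos: [0.549, -0.1533, 0.3007]
tool_rot: [[-0.97, 0.245, -0.001], [0.245, 0.97, 0.001], [0.001, 0.001, -1.0]]
contact_force: [1.3, 0.6, 0.1]
grip_width: 0.0852
gripper_force: 0.0
time: 2.65
ee_pos: [0.5743, -0.3525, 0.2501]
tool_rot: [[-0.995, -0.105, -0.0], [-0.105, 0.995, 0.001], [0.0, 0.001, -1.0]]
contact_force: [1.1, 0.4, -0.3]
grip_width: 0.0857
gripper_force: 0.0
time: 2.9
ee_pos: [0.5714, -0.3492, 0.1934]
tool_rot: [[-0.995, -0.1, -0.01], [-0.1, 0.995, 0.009], [0.009, 0.01, -1.0]]
contact_force: [-1.3, 0.6, -1.3]
grip_width: 0.0854
gripper_force: 0.0
```

View pics/w2.png

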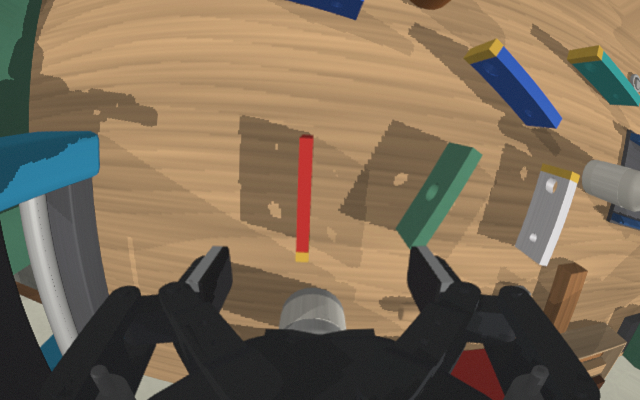

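Red plate's top face runs from (307,137) to the yellow end (302,261). The green plate's nearest corner is at about (405,240).

```bash
python3 - <<'E'
from h import *; import pickle
m=pickle.load(open('w2.pkl','rb')); im=np.load('w2.npy'); hsv=cv2.cvtColor(im,cv2.COLOR_RGB2HSV)
k=cv2.inRange(hsv[125:270,285:325],(0,130,80),(180,255,255)); v,u=np.nonzero(k)
r=cv2.minAreaRect(np.c_[u+285,v+125].astype(np.float32)); bx=cv2.boxPoints(r); print(bx)
P=on_plane('wrist',bx,.06,m); print(np.round(P,3).tolist(), P.mean(0))
for x in [(307,136),(302,262)]: print(np.round(on_plane('wrist',[x],.06,m),4))
print('green',np.round(on_plane('wrist',[(398,228),(414,249)],.06,m),3),np.round(on_plane('wrist',[(449,143),(481,153)],.06,m),3))
print('cover',np.round(on_plane('wrist',[(544,167),(580,178),(516,246),(543,264)],.06,m),3).tolist())
E
```

```text
[[293.53677 261.58148]
 [298.65176 133.70607]
 [313.46805 134.2987 ]
 [308.35306 262.17413]]
[[0.645, -0.367, 0.06], [0.52, -0.372, 0.06], [0.519, -0.359, 0.06], [0.644, -0.352, 0.06]] [ 0.58193442 -0.36245298  0.06      ]
[[ 0.5215 -0.3645  0.06  ]]
[[ 0.6441 -0.3583  0.06  ]]
green [[ 0.6   -0.268  0.06 ]
 [ 0.621 -0.247  0.06 ]] [[ 0.511 -0.231  0.06 ]
 [ 0.515 -0.193  0.06 ]]
cover [[0.517, -0.104, 0.06], [0.52, -0.035, 0.06], [0.611, -0.118, 0.06], [0.634, -0.061, 0.06]]
```

```bash
python3 -m jog '{"translation":[[-0.8,-1,0],[-0.8,-1,4],[-0.8,-1,8],[-0.8,-1,10],[-0.8,-1,10]],"rot":[[0,0,3],[0,0,3],[0,0,3],[0,0,3],[0,0,3]]}'
python3 - <<'E'
from h import *; import pickle
m=imaging.camera_model('wrist'); im=imaging.capture('wrist'); hsv=cv2.cvtColor(im,cv2.COLOR_RGB2HSV); cv2.imwrite('w3.png',im[:,:,::-1])
k=cv2.inRange(hsv,(0,150,60),(6,255,255)); n,l,s,c=cv2.connectedComponentsWithStats(k)
for i in range(1,n):
    if s[i,4]>150: print(s[i],c[i])
print(manip.get_obs()['ee_pos'], proj('wrist',[[.582,-.362,.06],[.5215,-.3645,.06],[.644,-.358,.06]],m))
E
```

```text
time: 3.37
ee_pos: [0.5808, -0.3577, 0.0962]
tool_rot: [[-0.999, -0.049, -0.007], [-0.049, 0.999, 0.007], [0.007, 0.007, -1.0]]
contact_force: [-0.3, 0.5, 0.2]
grip_width: 0.0853
gripper_force: 0.0
[ 301  130   21  169 3180] [311.99779874 212.00691824]
[475 383  29  17 297] [491.8989899  390.90909091]
[ 0.58236302 -0.35915655  0.09972767] [[312.70821697 230.2430534 ]
 [313.15011046 130.94788246]
 [314.73113472 312.30836194]]
```

```bash
python3 -m jog '{"translation":[[0,-0.2,3],[0,-0.2,6],[0,-0.2,8.1],[0,-0.2,8.1],[0,-0.2,8.1]],"rot":[[0,0,0],[0,0,0],[0,0,0],[0,0,0],[0,0,0]]}'
python3 -m jog '{"translation":[[0,0,0],[0,0,0],[0,0,0],[0,0,0],[0,0,0]],"rot":[[0,0,0],[0,0,0],[0,0,0],[0,0,0],[0,0,0]]}' 0 50
python3 -m jog '{"translation":[[0,0,0],[0,0,0],[0,0,0],[0,0,0],[0,0,0]],"rot":[[0,0,0],[0,0,0],[0,0,0],[0,0,0],[0,0,0]]}'
```

```text
time: 3.83
ee_pos: [0.5843, -0.3636, 0.0226]
tool_rot: [[-0.999, -0.049, 0.002], [-0.049, 0.999, -0.001], [-0.002, -0.001, -1.0]]
contact_force: [0.7, 1.1, 0.3]
grip_width: 0.0856
gripper_force: 0.0
time: 4.25
ee_pos: [0.5834, -0.3637, 0.0215]
tool_rot: [[-0.999, -0.048, 0.001], [-0.048, 0.999, -0.001], [-0.001, -0.001, -1.0]]
contact_force: [-0.5, 0.0, -1.0]
grip_width: 0.0257
gripper_force: 0.0
time: 4.67
ee_pos: [0.5833, -0.3636, 0.0209]
tool_rot: [[-0.999, -0.048, 0.001], [-0.048, 0.999, -0.0], [-0.001, -0.001, -1.0]]
contact_force: [-0.5, 1.0, 3.1]
grip_width: 0.0115
gripper_force: 49.4
```

```bash
python3 -m jog '{"translation":[[0,0,-4],[0,0,-8],[0,0,-12],[0,0,-16],[0,0,-20]],"rot":[[0,0,0],[0,0,0],[0,0,0],[0,0,0],[0,0,0]]}'
python3 -m jog '{"translation":[[0.3,4,-0.5],[0.6,8,-1],[0.9,12,-1.5],[1.2,16,-2],[1.5,20,-2]],"rot":[[0,0,0],[0,0,0],[0,0,0],[0,0,0],[0,0,0]]}'
python3 -m jog '{"translation":[[0.3,4,0],[0.6,8,0],[0.9,12,0],[1.2,16,0],[1.5,20,0]],"rot":[[0,0,0],[0,0,0],[0,0,0],[0,0,0],[0,0,0]]}'
python3 -m jog '{"translation":[[0.3,4,0],[0.6,8,0],[0.9,12,0],[1.2,16,0],[1.5,17.5,0]],"rot":[[0,0,1],[0,0,3],[0,0,4.5],[0,0,6],[0,0,6]]}'
python3 -m jog '{"translation":[[0,0,0],[0,0,0]],"rot":[[0,0,0],[0,0,0]]}'
python3 - <<'E'
from h import *
import pickle
m=imaging.camera_model('wrist'); im=imaging.capture('wrist'); np.save('w4.npy',im);pickle.dump(m,open('w4.pkl','wb'))
cv2.imwrite('pics/w4.png',im[:,:,::-1]); print(manip.get_obs()['ee_pos'])
E
```

```text
time: 5.08
ee_pos: [0.5822, -0.3628, 0.2206]
tool_rot: [[-0.999, -0.048, -0.002], [-0.048, 0.999, 0.001], [0.002, 0.002, -1.0]]
contact_force: [1.2, 0.1, -2.3]
grip_width: 0.0114
gripper_force: 48.8
time: 5.5
ee_pos: [0.5578, -0.1627, 0.2403]
tool_rot: [[-0.999, -0.047, 0.0], [-0.047, 0.999, -0.0], [-0.0, -0.0, -1.0]]
contact_force: [1.4, 0.5, -1.1]
grip_width: 0.0114
gripper_force: 49.2
time: 5.92
ee_pos: [0.5325, 0.0366, 0.2391]
tool_rot: [[-0.999, -0.048, -0.002], [-0.048, 0.999, 0.0], [0.002, 0.0, -1.0]]
contact_force: [0.7, 0.3, -1.8]
grip_width: 0.0115
gripper_force: 49.2
time: 6.33
ee_pos: [0.5088, 0.2129, 0.2391]
tool_rot: [[-0.999, 0.054, -0.002], [0.054, 0.999, 0.001], [0.002, 0.001, -1.0]]
contact_force: [-0.7, -0.5, -0.6]
grip_width: 0.0118
gripper_force: 49.2
time: 6.5
ee_pos: [0.5096, 0.2094, 0.2391]
tool_rot: [[-0.999, 0.054, -0.002], [0.054, 0.999, -0.001], [0.002, -0.001, -1.0]]
contact_force: [0.3, -0.5, -1.6]
grip_width: 0.0113
gripper_force: 49.2
[0.51005236 0.20852401 0.23933746]
```

View pics/w4.png

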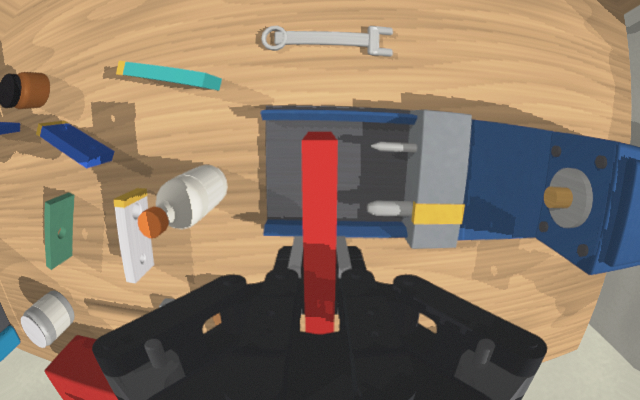

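Plate is held firmly (face on, x≈320). Thin stud tip at about (371,147), thick at about (367,209), grey block's front top edge near (422,112)–(411,247). I'll refine with masks.

```bash
cat > bed.py <<'E'
from h import *; import pickle,sys
def bed(tag,rows_f=None):
    m=pickle.load(open(tag+'.pkl','rb')); im=np.load(tag+'.npy'); return m,im,cv2.cvtColor(im,cv2.COLOR_RGB2HSV)
E
python3 - <<'E'
from bed import *
m,im,hsv=bed('w4'); g=im.astype(int).sum(2)//3
for r in (118,126,134,160,180,195,230,240): print(r,g[r,395:432].tolist())
k=((g>120)&(hsv[...,1]<40)).astype(np.uint8); k[:, :345]=0;k[:,412:]=0; k[:135]=0;k[225:]=0
n,l,s,c=cv2.connectedComponentsWithStats(k)
for i in range(1,n):
    if s[i,4]>20: print(s[i],c[i])
# walls: blue mask extents per column
b=cv2.inRange(hsv,(100,100,30),(125,255,255))
for u in (280,300,350,370,390): 
    v=np.nonzero(b[90:260,u])[0]+90; print(u,[int(x) for x in v[np.r_[True,np.diff(v)>1]]],[int(x) for x in v[np.r_[np.diff(v)>1,True]]])
E
```

```text
118 [68, 62, 62, 61, 61, 63, 60, 62, 64, 63, 61, 58, 62, 65, 62, 62, 61, 63, 62, 65, 63, 69, 86, 96, 96, 99, 96, 101, 120, 144, 155, 156, 152, 155, 153, 153, 153]
126 [60, 62, 61, 61, 61, 60, 61, 59, 61, 60, 61, 60, 60, 60, 72, 76, 79, 88, 96, 98, 97, 97, 96, 97, 96, 97, 96, 105, 128, 149, 153, 151, 152, 153, 153, 154, 155]
134 [68, 66, 69, 68, 67, 69, 70, 66, 69, 69, 68, 68, 68, 75, 91, 97, 96, 98, 96, 96, 95, 95, 97, 98, 98, 96, 99, 116, 142, 154, 153, 154, 153, 154, 153, 154, 155]
160 [67, 70, 69, 70, 68, 69, 69, 68, 69, 67, 60, 62, 73, 96, 96, 96, 97, 98, 98, 97, 97, 96, 97, 95, 97, 111, 139, 153, 155, 154, 155, 155, 153, 153, 153, 154, 154]
180 [67, 67, 67, 68, 69, 67, 68, 68, 68, 70, 70, 91, 94, 94, 97, 96, 96, 96, 97, 96, 98, 96, 95, 104, 127, 147, 151, 152, 149, 151, 151, 150, 151, 152, 151, 152, 153]
195 [69, 67, 67, 68, 68, 67, 68, 68, 68, 77, 91, 96, 96, 92, 93, 95, 95, 96, 96, 96, 96, 98, 109, 136, 153, 153, 152, 152, 153, 153, 151, 152, 151, 150, 150, 148, 149]
230 [73, 74, 72, 72, 74, 71, 75, 71, 73, 73, 71, 78, 95, 96, 97, 97, 94, 97, 108, 135, 156, 154, 152, 152, 152, 151, 152, 152, 152, 151, 151, 153, 152, 152, 151, 149, 149]
240 [168, 168, 168, 170, 170, 170, 168, 171, 171, 166, 154, 126, 97, 95, 96, 96, 97, 116, 141, 154, 152, 152, 151, 151, 152, 153, 153, 153, 152, 153, 151, 152, 152, 152, 153, 151, 150]
[371 142  41  10 284] [391.76056338 146.33098592]
[368 201  44  15 547] [389.2833638  208.24131627]
280 [110, 220] [119, 235]
300 [110, 220] [119, 235]
350 [111, 221] [120, 236]
370 [112, 222] [121, 236]
390 [113, 222] [122, 236]
```

```bash
python3 - <<'E'
from bed import *
m,im,hsv=bed('w4')
t=on_plane('wrist',[(422,134),(420.5,160),(418.7,180),(417.5,195),(413.5,230)],.06,m)
f=on_plane('wrist',[(407.3,160),(405.5,180),(404,195)],.01,m)
s=on_plane('wrist',[(368,208),(371,146.5)],.04,m)
for n,a in (('top',t),('foot',f),('tips',s)):
    p=np.polyfit(a[:,0],a[:,1],1); print(n,np.round(a[:,:2],4).tolist(),'ang',np.degrees(np.arctan(p[0])),'y at .515',np.polyval(p,.515))
# stud axes: rows along several columns
g=im.astype(int).sum(2)//3
for lo,hi in((138,156),(196,222)):
    pts=[]
    for u in range(382,402,4):
        v=np.nonzero(g[lo:hi,u]>110)[0]+lo; pts.append((u,(v[0]+v[-1])/2)); 
    a=on_plane('wrist',pts,.045,m); p=np.polyfit(a[:,1],a[:,0],1); print(pts,np.round(a[:,:2],4).tolist(),np.degrees(np.arctan(p[0])))
w=on_plane('wrist',[(280,235.5),(300,235.5),(350,236.5),(390,236.5)],.041,m); print('wall far',np.round(w[:,:2],4).tolist())
w=on_plane('wrist',[(280,110),(300,110),(350,111),(390,113)],.041,m); print('wall near',np.round(w[:,:2],4).tolist())
# plate: underside / top edges
print(manip.get_obs()['ee_pos'],manip.get_obs()['tool_rot'][:,1])
r=cv2.inRange(hsv,(0,130,50),(8,255,255)); 
for v in (138,160,200,260,300): u=np.nonzero(r[v,280:360])[0]+280; print(v,u.min(),u.max())
E
```

```text
top [[0.4637, 0.3213], [0.492, 0.3195], [0.5141, 0.3177], [0.5311, 0.3167], [0.5725, 0.3136]] ang -4.04305587387339 y at .515 0.3177205971272886
foot [[0.4993, 0.3186], [0.5246, 0.3163], [0.5441, 0.3146]] ang -5.041668651468139 y at .515 0.31716743536078124
tips [[0.5493, 0.2632], [0.4779, 0.2679]] ang -3.7997539453966827 y at .515 0.2654850475998944
[(382, np.float64(146.0)), (386, np.float64(146.0)), (390, np.float64(146.5)), (394, np.float64(147.0)), (398, np.float64(147.0))] [[0.4772, 0.2795], [0.4774, 0.2841], [0.478, 0.2886], [0.4787, 0.2932], [0.4788, 0.2978]] 5.764718828965077
[(382, np.float64(208.0)), (386, np.float64(208.0)), (390, np.float64(208.0)), (394, np.float64(208.5)), (398, np.float64(208.0))] [[0.5486, 0.2789], [0.5489, 0.2836], [0.5492, 0.2884], [0.5501, 0.2932], [0.5497, 0.2981]] 4.017422835722627
wall far [[0.5777, 0.158], [0.5788, 0.1819], [0.5833, 0.2412], [0.5866, 0.29]]
wall near [[0.4322, 0.1698], [0.4338, 0.1916], [0.4376, 0.2459], [0.4409, 0.2905]]
[0.51005236 0.20852401 0.23933746] [ 0.05610577  0.99842421 -0.00111636]
138 303 335
160 302 337
200 302 336
260 303 335
300 304 334
```

```bash
python3 - <<'E'
from bed import *
m,im,hsv=bed('w4'); g=im.astype(int)
print(g[126:146,320].tolist())
print('bottom edge',on_plane('wrist',[(320,131.5)],.218,m),'top edge',on_plane('wrist',[(320,139.5)],.278,m))
print('pred near end x', .510-.06)
E
```

```text
[[90, 90, 92], [91, 91, 93], [95, 94, 98], [98, 99, 101], [98, 91, 94], [109, 77, 78], [120, 39, 38], [120, 36, 32], [120, 36, 33], [119, 35, 32], [122, 41, 39], [120, 37, 34], [118, 33, 32], [134, 39, 37], [189, 53, 49], [212, 58, 55], [215, 59, 55], [216, 61, 57], [215, 60, 57], [214, 59, 55]]
bottom edge [[0.44996168 0.21239284 0.218     ]] top edge [[0.44968006 0.21235804 0.278     ]]
pred near end x 0.45
```

```bash
python3 -m jog '{"translation":[[0,0,3.5],[0,0,7],[0,0,10.5],[0,0,14],[0,0,16]],"rot":[[0,0,0.8],[0,0,0.8],[0,0,0.8],[0,0,0.8],[0,0,0.8]]}'
python3 -m jog '{"translation":[[0,0,1.5],[0,0,3],[0,0,4],[0,0,4.6],[0,0,4.6]],"rot":[[0,0,0],[0,0,0],[0,0,0],[0,0,0],[0,0,0]]}'
```

```text
time: 6.97
ee_pos: [0.5082, 0.2064, 0.0757]
tool_rot: [[-0.997, 0.073, -0.006], [0.073, 0.997, -0.002], [0.006, -0.002, -1.0]]
contact_force: [0.5, 0.5, -2.5]
grip_width: 0.0116
gripper_force: 49.3
time: 7.38
ee_pos: [0.5098, 0.2077, 0.0329]
tool_rot: [[-0.997, 0.072, -0.003], [0.072, 0.997, -0.001], [0.003, -0.001, -1.0]]
contact_force: [-0.5, 0.5, -1.0]
grip_width: 0.0114
gripper_force: 49.3
```

```bash
python3 -m jog '{"translation":[[0,1.5,0],[0,3,0],[0,4,0],[0,5,0],[0,5.5,0]],"rot":[[0,0,0],[0,0,0],[0,0,0],[0,0,0],[0,0,0]]}'
python3 -m jog '{"translation":[[0,0.7,0],[0,1.2,0],[0,1.7,0],[0,1.9,0],[0,1.9,0]],"rot":[[0,0,0],[0,0,0],[0,0,0],[0,0,0],[0,0,0]]}'
python3 - <<'E'
from h import *
im=imaging.capture('wrist'); cv2.imwrite('pics/w5.png',im[:,:,::-1]); print(manip.get_obs()['ee_pos'],manip.get_obs()['contact_force'])
E
```

```text
time: 7.8
ee_pos: [0.5148, 0.2645, 0.035]
tool_rot: [[-0.998, 0.07, 0.001], [0.07, 0.998, -0.0], [-0.001, -0.0, -1.0]]
contact_force: [-0.5, -2.1, -3.6]
grip_width: 0.0114
gripper_force: 49.1
time: 8.22
ee_pos: [0.5144, 0.2826, 0.033]
tool_rot: [[-0.998, 0.07, -0.003], [0.07, 0.998, -0.001], [0.003, -0.001, -1.0]]
contact_force: [-2.0, -2.0, -7.8]
grip_width: 0.0112
gripper_force: 48.9
[0.51449961 0.2825167  0.03307935] [-2.17400181 -0.91751804 -8.9869623 ]
```

View pics/w5.png

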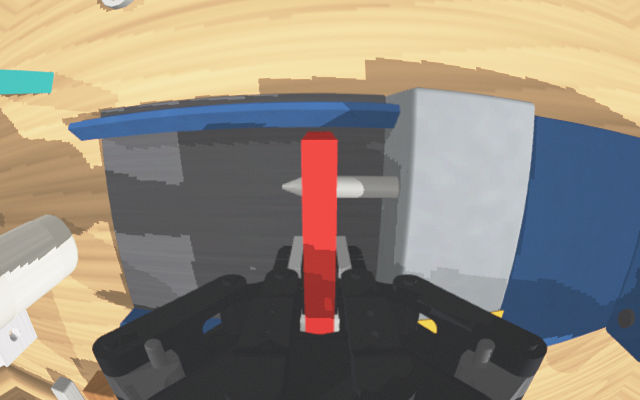

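The thin stud pokes through the plate (tip at (285,187)), so it is threaded. I'll lower slightly, release and rise.

```bash
python3 -m jog '{"translation":[[0,0,0.1],[0,0,0.2],[0,0,0.2]],"rot":[[0,0,0],[0,0,0],[0,0,0]]}'
python3 -m jog '{"translation":[[0,0,0],[0,0,0],[0,0,0],[0,0,0]],"rot":[[0,0,0],[0,0,0],[0,0,0],[0,0,0]]}' 0.32
python3 -m jog '{"translation":[[0,0,-2],[0,0,-5],[0,0,-8.5],[0,0,-9.5],[0,0,-9.5]],"rot":[[0,0,0],[0,0,0],[0,0,0],[0,0,0],[0,0,0]]}'
python3 - <<'E'
from h import *
im=imaging.capture('wrist'); cv2.imwrite('pics/w6.png',im[:,:,::-1]); print(manip.get_obs()['joint_pos'])
E
```

```text
time: 8.52
ee_pos: [0.5155, 0.283, 0.0325]
tool_rot: [[-0.997, 0.071, -0.001], [0.071, 0.997, 0.001], [0.001, 0.001, -1.0]]
contact_force: [-4.3, 0.6, -5.3]
grip_width: 0.0112
gripper_force: 49.4
time: 8.85
ee_pos: [0.5176, 0.2832, 0.034]
tool_rot: [[-0.997, 0.071, 0.004], [0.071, 0.997, 0.002], [-0.004, 0.002, -1.0]]
contact_force: [-0.8, -0.4, -0.5]
grip_width: 0.0274
gripper_force: 0.0
time: 9.27
ee_pos: [0.5192, 0.2838, 0.1326]
tool_rot: [[-0.997, 0.071, 0.01], [0.071, 0.997, 0.004], [-0.01, 0.004, -1.0]]
contact_force: [0.3, 0.6, -0.1]
grip_width: 0.0271
gripper_force: 0.0
[ 3.28901096e-01  2.02010308e-01  1.87457813e+00  4.25045658e-05
  1.05958350e+00 -1.17102176e+00]
```

View pics/w6.png

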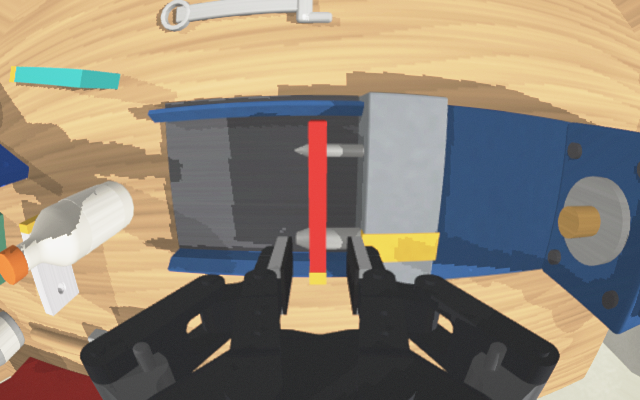

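Both studs pass through the plate (tips at (298,151) and (300,238)), upright with its yellow end on the stripe side. Next: shut the gripper, turn 90° behind the plate and push low.

```bash
python3 -m jog '{"translation":[[0,-2,0],[0,-4.1,0],[0,-4.1,0],[0,-4.1,0],[0,-4.1,0]],"rot":[[0,0,7],[0,0,14],[0,0,21],[0,0,28],[0,0,35]]}' 0 | head -3
python3 -m jog '{"translation":[[0,0,0],[0,0,0],[0,0,0],[0,0,0],[0,0,0]],"rot":[[0,0,7],[0,0,14],[0,0,21],[0,0,28],[0,0,35]]}' | head -2
python3 -m jog '{"translation":[[0,0,0],[0,0,0],[0,0,0],[0,0,0],[0,0,0]],"rot":[[0,0,7],[0,0,14],[0,0,20],[0,0,20],[0,0,20]]}'
```

```text
time: 9.73
ee_pos: [0.5114, 0.2409, 0.1246]
tool_rot: [[-0.772, 0.635, -0.004], [0.635, 0.772, -0.001], [0.002, -0.003, -1.0]]
time: 10.15
ee_pos: [0.5114, 0.2413, 0.1245]
time: 10.57
ee_pos: [0.5117, 0.2414, 0.1252]
tool_rot: [[0.068, 0.998, -0.003], [0.998, -0.068, -0.001], [-0.001, -0.003, -1.0]]
contact_force: [0.9, -0.0, 0.1]
grip_width: -0.0002
gripper_force: 0.0
```

```bash
python3 -m jog '{"translation":[[0,0,3.5],[0,0,7],[0,0,9.5],[0,0,10.6],[0,0,10.6]],"rot":[[0,0,0],[0,0,0],[0,0,0],[0,0,0],[0,0,0]]}'
python3 -m jog '{"translation":[[1,0,0],[1.8,0,0],[2.4,0,0],[3,0,0],[3.5,0,0]],"rot":[[0,0,0],[0,0,0],[0,0,0],[0,0,0],[0,0,0]]}'
python3 -m jog '{"translation":[[0.4,0,0],[0.7,0,0],[1.0,0,0],[1.3,0,0],[1.5,0,0]],"rot":[[0,0,0],[0,0,0],[0,0,0],[0,0,0],[0,0,0]]}'
```

```text
time: 10.98
ee_pos: [0.5098, 0.2409, 0.0174]
tool_rot: [[0.069, 0.998, -0.008], [0.998, -0.069, -0.002], [-0.003, -0.008, -1.0]]
contact_force: [-0.6, 0.9, 0.0]
grip_width: 0.0001
gripper_force: 0.0
time: 11.4
ee_pos: [0.5168, 0.2729, 0.0244]
tool_rot: [[0.063, 0.998, 0.0], [0.998, -0.063, -0.013], [-0.013, 0.001, -1.0]]
contact_force: [-3.5, -24.4, 14.6]
grip_width: 0.0001
gripper_force: 14.0
time: 11.82
ee_pos: [0.5177, 0.2912, 0.0234]
tool_rot: [[0.071, 0.997, 0.003], [0.997, -0.071, -0.001], [-0.0, 0.003, -1.0]]
contact_force: [0.1, 0.0, -1.1]
grip_width: 0.0001
gripper_force: 0.5
```

```bash
python3 -m jog '{"translation":[[0.15,0,0],[0.3,0,0],[0.3,0,0]],"rot":[[0,0,0],[0,0,0],[0,0,0]]}'
python3 -m jog '{"translation":[[0.15,0,0],[0.3,0,0],[0.3,0,0]],"rot":[[0,0,0],[0,0,0],[0,0,0]]}'
python3 - <<'E'
from h import *
m=imaging.camera_model('wrist'); im=imaging.capture('wrist'); np.save('w7.npy',im); import pickle; pickle.dump(m,open('w7.pkl','wb')); o=manip.get_obs(); print(o['ee_pos'],o['contact_force'])
hsv=cv2.cvtColor(im,cv2.COLOR_RGB2HSV); k=cv2.inRange(hsv,(0,150,60),(6,255,255)); n,l,s,c=cv2.connectedComponentsWithStats(k)
for i in range(1,n):
    if s[i,4]>60: print(s[i],c[i])
F=np.array([.5172,.3175,0]);bx=np.array([-.07,-.9975,0]);by=np.array([.9975,-.07,0])
print(np.round(proj('wrist',[F+bx*a+by*b+np.array([0,0,.07]) for a in(0,.012) for b in (-.06,.06)],m)))
E
```

```text
time: 12.07
ee_pos: [0.5175, 0.2924, 0.023]
tool_rot: [[0.068, 0.998, 0.001], [0.998, -0.068, -0.006], [-0.006, 0.001, -1.0]]
contact_force: [-1.2, -14.5, 7.9]
grip_width: -0.0001
gripper_force: 0.1
time: 12.32
ee_pos: [0.5175, 0.2923, 0.0231]
tool_rot: [[0.067, 0.998, -0.002], [0.998, -0.067, -0.012], [-0.012, -0.001, -1.0]]
contact_force: [-3.9, -24.4, 12.5]
grip_width: 0.0003
gripper_force: 0.0
[0.51744677 0.29229864 0.02311878] [ -2.48507991 -24.92133134  12.2200619 ]
[  155   231   299    47 12014] [303.35741635 254.02929915]
[[154. 240.]
 [477. 242.]
 [160. 269.]
 [471. 270.]]
```

```bash
python3 - <<'E'
from h import *
im=np.load('w7.npy'); c=cv2.resize(im[180:310,130:500],None,fx=2.1,fy=2.1,interpolation=2); cv2.imwrite('pics/w7c.png',c[:,:,::-1])
E
```

```text
(no output)
```

View pics/w7c.png

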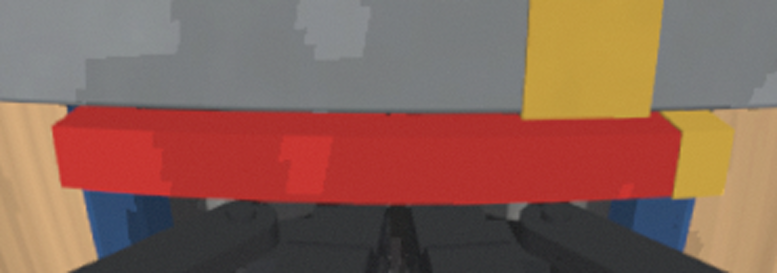

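The red plate sits tight and parallel along the grey edge (crop rows 107–120), and the push stopped hard at 24 N, so it's home. Retreating to the cover.

```bash
python3 -m jog '{"translation":[[-2,0,0],[-5,0,-1],[-5,0,-5],[-5,0,-9],[-5,0,-13]],"rot":[[0,0,0],[0,0,0],[0,0,0],[0,0,0],[0,0,0]]}' 1 | head -2
python3 -m jog '{"translation":[[0,0,-4],[0,0,-8],[-2,0.6,-9.5],[-6,1.8,-9.5],[-10,2.8,-9.5]],"rot":[[0,0,0],[0,0,-7],[0,0,-14],[0,0,-21],[0,0,-28]]}' | head -3
python3 - <<'E'
from h import *
o=manip.get_obs(); R=o['tool_rot']; d=np.array([.572,-.053,.2])-o['ee_pos']; print(R.T@d*100, np.degrees(np.arctan2(R[1,1],R[0,1])))
E
```

```text
time: 12.78
ee_pos: [0.5129, 0.2481, 0.153]
time: 13.2
ee_pos: [0.5345, 0.1532, 0.2501]
tool_rot: [[-0.399, 0.917, 0.007], [0.917, 0.399, 0.001], [-0.002, 0.007, -1.0]]
[-20.39661691  -4.83307608   5.00877903] 23.529749902005346
```

```bash
python3 -m jog '{"translation":[[-3.9,-0.9,0],[-7.8,-1.8,0],[-11.7,-2.8,0],[-15.6,-3.7,0],[-19.4,-4.7,0]],"rot":[[0,0,-7],[0,0,-14],[0,0,-21],[0,0,-28],[0,0,-35]]}' | head -2
python3 -m jog '{"translation":[[0,0,1],[0,0,2],[0,0,3],[0,0,5],[0,0,5]],"rot":[[0,0,-7],[0,0,-14],[0,0,-21],[0,0,-24],[0,0,-24]]}'
python3 - <<'E'
from h import *
import pickle
m=imaging.camera_model('wrist'); im=imaging.capture('wrist'); np.save('w8.npy',im);pickle.dump(m,open('w8.pkl','wb'));cv2.imwrite('w8.png',im[:,:,::-1])
hsv=cv2.cvtColor(im,cv2.COLOR_RGB2HSV)
P=proj('wrist',[[.637,-.061,.06],[.505,-.045,.06],[.572,-.053,.06]],m); print(P)
for nm,lo,hi in (('white',(0,0,130),(180,45,255)),('yel',(18,120,80),(35,255,255))):
    k=cv2.inRange(hsv,lo,hi); k[:,:200]=0;k[:,440:]=0;k[300:]=0
    n,l,s,c=cv2.connectedComponentsWithStats(k)
    for i in range(1,n):
        if s[i,4]>60:
            v,u=np.nonzero(l==i); bx=cv2.boxPoints(cv2.minAreaRect(np.c_[u,v].astype(np.float32))); print(nm,s[i],c[i],np.round(bx).tolist())
E
```

```text
time: 13.62
ee_pos: [0.5651, -0.0375, 0.2475]
time: 14.03
ee_pos: [0.5629, -0.0356, 0.1931]
tool_rot: [[-0.985, 0.172, -0.005], [0.172, 0.985, 0.002], [0.005, 0.001, -1.0]]
contact_force: [-0.9, 0.2, -1.2]
grip_width: 0.0851
gripper_force: 0.0
[[307.41975267 266.67544007]
 [298.18916205 130.71210996]
 [303.01485294 203.83243572]]
white [ 378   96   62   65 3061] [412.72884678 125.32799739] [[378.0, 96.0], [439.0, 96.0], [439.0, 160.0], [378.0, 160.0]]
white [ 292  154   24  112 2111] [303.855045   208.42775936] [[291.0, 155.0], [311.0, 154.0], [317.0, 265.0], [297.0, 266.0]]
white [327 292  21   8 123] [338.03252033 296.44715447] [[327.0, 292.0], [347.0, 292.0], [347.0, 299.0], [327.0, 299.0]]
yel [290 138  22  17 325] [300.49846154 146.40615385] [[290.0, 138.0], [311.0, 138.0], [311.0, 154.0], [290.0, 154.0]]
```

```bash
python3 - <<'E'
from bed import *
m,im,hsv=bed('w8')
a=on_plane('wrist',[(300.5,139),(307,265.5),(290.5,145),(311,145),(297,262),(317,262),(439-30,100),(378,128)],.06,m); print(np.round(a,4).tolist())
c=(a[0]+a[1])/2; d=a[0]-a[1]; print('c',c,np.linalg.norm(d),'ang own x',np.degrees(np.arctan2(d[1],d[0])))
o=manip.get_obs();R=o['tool_rot'];print(o['ee_pos'],R.T@(c-o['ee_pos'])*100,'yaw y',np.degrees(np.arctan2(R[1,1],R[0,1])))
print('glue base-ish',on_plane('wrist',[(378,128)],.08,m))
E
```

```text
[[0.5127, -0.0443, 0.06], [0.6356, -0.0612, 0.06], [0.5164, -0.0541, 0.06], [0.5196, -0.0361, 0.06], [0.6301, -0.0703, 0.06], [0.6334, -0.0506, 0.06], [0.4927, 0.0583, 0.06], [0.5142, 0.0257, 0.06]]
c [ 0.57414798 -0.05273621  0.06      ] 0.12409375326999388 ang own x 172.19242028843695
[ 0.56347505 -0.03572553  0.19469826] [-1.39629163 -1.50060895 13.46356242] yaw y 79.9822950957604
glue base-ish [[0.51287204 0.02207606 0.08      ]]
```

```bash
python3 -m jog '{"translation":[[-1.4,-1.5,0],[-1.4,-1.5,3.5],[-1.4,-1.5,7],[-1.4,-1.5,10.5],[-1.4,-1.5,12]],"rot":[[0,0,-2],[0,0,-2],[0,0,-2],[0,0,-2],[0,0,-2]]}'
python3 -m jog '{"translation":[[0,0,2],[0,0,4],[0,0,5.2],[0,0,5.2]],"rot":[[0,0,0],[0,0,0],[0,0,0],[0,0,0]]}'
python3 -m jog '{"translation":[[0,0,0],[0,0,0],[0,0,0],[0,0,0],[0,0,0]],"rot":[[0,0,0],[0,0,0],[0,0,0],[0,0,0],[0,0,0]]}' 0 60|head -2
python3 -m jog '{"translation":[[0,0,0],[0,0,0],[0,0,0],[0,0,0],[0,0,0]],"rot":[[0,0,0],[0,0,0],[0,0,0],[0,0,0],[0,0,0]]}'
```

```text
time: 14.5
ee_pos: [0.5739, -0.0529, 0.0731]
tool_rot: [[-0.99, 0.14, -0.005], [0.14, 0.99, 0.002], [0.005, 0.001, -1.0]]
contact_force: [-1.2, 0.1, -1.4]
grip_width: 0.0858
gripper_force: 0.0
time: 14.83
ee_pos: [0.5745, -0.0531, 0.0225]
tool_rot: [[-0.99, 0.139, -0.004], [0.139, 0.99, 0.001], [0.004, 0.001, -1.0]]
contact_force: [-0.8, 0.5, 0.5]
grip_width: 0.0852
gripper_force: 0.0
time: 15.25
ee_pos: [0.5764, -0.0541, 0.0255]
time: 15.67
ee_pos: [0.5763, -0.0541, 0.0253]
tool_rot: [[-0.99, 0.139, 0.001], [0.139, 0.99, -0.0], [-0.001, -0.0, -1.0]]
contact_force: [-0.4, 0.3, 4.8]
grip_width: 0.0153
gripper_force: 59.6
```

```bash
python3 -m jog '{"translation":[[0,0,-4],[0,0,-8],[0,0,-12],[0,0,-16],[0,0,-20]],"rot":[[0,0,0],[0,0,0],[0,0,0],[0,0,0],[0,0,0]]}'|head -2
python3 -m jog '{"translation":[[1.5,3.6,-0.5],[3,7.2,-1],[4.5,10.8,-1],[6,14.4,-1],[7.5,18,-1]],"rot":[[0,0,7],[0,0,14],[0,0,21],[0,0,28],[0,0,35]]}'|head -2
for i in 1 2 3 4; do python3 -m jog '{"translation":[[0,0,0],[0,0,0],[0,0,0],[0,0,0],[0,0,0]],"rot":[[0,0,7],[0,0,14],[0,0,21],[0,0,28],[0,0,35]]}'; done | tail -6
python3 - <<'E'
from h import *
o=manip.get_obs();R=o['tool_rot'];print(o['joint_pos'][5],R.T@(np.array([.5096,.2088,.24])-o['ee_pos'])*100,'yaw y',np.degrees(np.arctan2(R[1,1],R[0,1])))
E
```

```text
time: 16.08
ee_pos: [0.5742, -0.0536, 0.2239]
time: 16.5
ee_pos: [0.5257, 0.1323, 0.2324]
time: 18.17
ee_pos: [0.5263, 0.1308, 0.232]
tool_rot: [[0.999, -0.038, -0.004], [-0.038, -0.999, -0.0], [-0.004, 0.0, -1.0]]
contact_force: [0.3, 0.8, -4.2]
grip_width: 0.0156
gripper_force: 59.9
1.6654681959404178 [-1.96647755 -7.72701476 -0.80024946] yaw y -92.18255337433386
```

Now to the hover point, a final turn (-94° wanted), and a look at the plate in hand (numerically).

```bash
python3 -m jog '{"translation":[[-1,-3.5,-0.8],[-2,-7.7,-0.8],[-2,-7.7,-0.8],[-2,-7.7,-0.8],[-2,-7.7,-0.8]],"rot":[[0,0,1.8],[0,0,1.8],[0,0,1.8],[0,0,1.8],[0,0,1.8]]}'
python3 - <<'E'
from h import *
import pickle
m=imaging.camera_model('wrist'); im=imaging.capture('wrist'); np.save('w9.npy',im);pickle.dump(m,open('w9.pkl','wb'));cv2.imwrite('pics/w9.png',im[:,:,::-1])
print(manip.get_obs()['ee_pos'])
E
```

```text
time: 18.58
ee_pos: [0.5091, 0.2084, 0.2405]
tool_rot: [[0.998, -0.062, -0.003], [-0.062, -0.998, -0.001], [-0.003, 0.002, -1.0]]
contact_force: [-0.1, 0.5, -3.1]
grip_width: 0.0152
gripper_force: 60.5
[0.50938775 0.20789902 0.24080448]
```

View pics/w9.png

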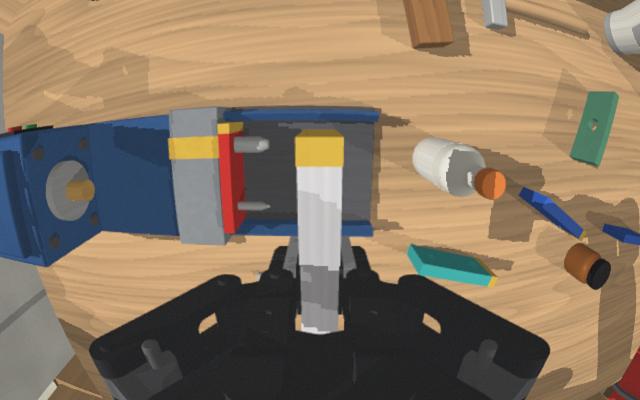

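Red is seated against the grey face (columns 219–245). The cover is held with its yellow end (320,148) on the stripe/thick-stud side. Measuring its offset in the grip.

```bash
python3 - <<'E'
from bed import *
m,im,hsv=bed('w9'); print(im[124:144,320].tolist())
for r in (128,129,130): print(r,on_plane('wrist',[(320,r)],.2155,m)[0][:2])
for r in (137,138,139): print(r,on_plane('wrist',[(320,r)],.2755,m)[0][:2])
F=np.array([.5172,.3175,0]);bx=np.array([-.07,-.9975,0]);by=np.array([.9975,-.07,0])
def bedc(px,z):
    d=on_plane('wrist',px,z,m)-F; return np.round(np.c_[d@bx,d@by]*1000,1).tolist()
g=im.astype(int); 
k=cv2.inRange(hsv,(0,130,60),(8,255,255));
for v in (150,170,185,215): u=np.nonzero(k[v,200:300])[0]+200; print(v,u.min(),u.max(),g[v,u.min()-2:u.max()+3,0].tolist())
print('tips',bedc([(270.5,145),(270.5,206)],.04))
print('cover sides', [ (v,np.nonzero(g[v,285:360].min(1)>110)[0][[0,-1]]+285) for v in (170,220)])
E
```

```text
[[95, 96, 98], [93, 93, 96], [92, 93, 94], [91, 92, 95], [92, 92, 95], [117, 101, 79], [131, 105, 49], [132, 108, 46], [128, 105, 43], [129, 105, 45], [129, 104, 45], [133, 107, 47], [160, 129, 52], [202, 163, 65], [224, 184, 75], [224, 186, 76], [224, 186, 76], [224, 186, 75], [223, 185, 74], [223, 185, 74]]
128 [0.5694297  0.20359991]
129 [0.56888854 0.203633  ]
130 [0.56834723 0.2036661 ]
137 [0.56883326 0.20389424]
138 [0.56848466 0.20391554]
139 [0.5681359  0.20393684]
150 219 233 [201, 203, 205, 206, 206, 206, 207, 208, 205, 206, 206, 207, 174, 129, 126, 126, 125, 120, 120]
170 220 243 [109, 138, 192, 204, 204, 205, 205, 206, 206, 207, 208, 206, 161, 133, 125, 127, 124, 126, 125, 126, 126, 126, 126, 125, 125, 113, 79, 65]
185 220 244 [123, 111, 146, 199, 206, 206, 204, 205, 206, 206, 205, 206, 203, 145, 126, 126, 127, 125, 126, 126, 126, 125, 127, 126, 128, 128, 109, 69, 65]
215 223 245 [114, 138, 187, 205, 204, 203, 204, 203, 202, 205, 205, 197, 154, 128, 125, 128, 127, 127, 126, 126, 127, 126, 126, 117, 96, 73, 59]
tips [[55.7, 33.8], [53.9, -37.2]]
cover sides [(170, array([296, 342])), (220, array([298, 341]))]
```

```bash
python3 -m jog '{"translation":[[-0.07,0,3.5],[-0.07,0,7],[-0.07,0,10.5],[-0.07,0,14],[-0.07,0,16]],"rot":[[0,0,0.5],[0,0,0.5],[0,0,0.5],[0,0,0.5],[0,0,0.5]]}'
python3 -m jog '{"translation":[[0,0,1.5],[0,0,3],[0,0,4],[0,0,4.5],[0,0,4.5]],"rot":[[0,0,0],[0,0,0],[0,0,0],[0,0,0],[0,0,0]]}'
```

```text
time: 19.05
ee_pos: [0.5066, 0.2065, 0.0774]
tool_rot: [[0.997, -0.074, -0.007], [-0.074, -0.997, -0.002], [-0.007, 0.002, -1.0]]
contact_force: [-0.6, 0.9, -3.4]
grip_width: 0.015
gripper_force: 60.4
time: 19.47
ee_pos: [0.5092, 0.2078, 0.0367]
tool_rot: [[0.997, -0.073, -0.001], [-0.073, -0.997, -0.0], [-0.001, 0.001, -1.0]]
contact_force: [0.4, 0.6, -2.9]
grip_width: 0.015
gripper_force: 60.6
```

```bash
python3 -m jog '{"translation":[[0,-1.5,0],[0,-3,0.05],[0,-4,0.05],[0,-5,0.05],[0,-5.3,0.05]],"rot":[[0,0,0],[0,0,0],[0,0,0],[0,0,0],[0,0,0]]}'
python3 -m jog '{"translation":[[0,-0.5,0],[0,-1,0],[0,-1.4,0],[0,-1.4,0]],"rot":[[0,0,0],[0,0,0],[0,0,0],[0,0,0]]}'
```

```text
time: 19.88
ee_pos: [0.5137, 0.2628, 0.0377]
tool_rot: [[0.997, -0.071, 0.002], [-0.071, -0.997, 0.001], [0.002, -0.001, -1.0]]
contact_force: [-0.1, -0.3, -4.7]
grip_width: 0.0155
gripper_force: 60.7
time: 20.22
ee_pos: [0.5142, 0.276, 0.0369]
tool_rot: [[0.997, -0.072, 0.0], [-0.072, -0.997, 0.0], [0.0, -0.0, -1.0]]
contact_force: [-0.1, -0.2, -3.3]
grip_width: 0.0154
gripper_force: 60.7
```

```bash
python3 -m jog '{"translation":[[0,0,0.1],[0,0,0.1]],"rot":[[0,0,0],[0,0,0]]}'
python3 -m jog '{"translation":[[0,0,0],[0,0,0],[0,0,0],[0,0,0]],"rot":[[0,0,0],[0,0,0],[0,0,0],[0,0,0]]}' 0.28
python3 -m jog '{"translation":[[0,0,-2],[0,0,-5],[0,0,-8.5],[0,0,-9.5],[0,0,-9.5]],"rot":[[0,0,0],[0,0,0],[0,0,0],[0,0,0],[0,0,0]]}'
python3 - <<'E'
from bed import *
m=imaging.camera_model('wrist'); im=imaging.capture('wrist'); cv2.imwrite('w10.png',im[:,:,::-1])
F=np.array([.5172,.3175,0]);bx=np.array([-.07,-.9975,0]);by=np.array([.9975,-.07,0])
q=np.round(proj('wrist',[F+bx*a+by*b+np.array([0,0,z]) for a,b,z in((.034,-.02,.07),(.050,-.02,.07),(.034,.06,.07),(.05,.06,.07),(.052,.036,.04),(.052,-.036,.04))],m)).astype(int); print(q.tolist())
r=q[0,1]
print(im[r,max(q[0,0]-20,0):q[1,0]+20].sum(1).tolist())
r=(q[2,1]+q[0,1])//2; print(im[r,q[0,0]-20:q[1,0]+20].sum(1).tolist())
hsv=cv2.cvtColor(im,cv2.COLOR_RGB2HSV); k=cv2.inRange(hsv,(18,120,80),(35,255,255)); n,l,s,c=cv2.connectedComponentsWithStats(k)
for i in range(1,n):
    if s[i,4]>50: print(s[i],c[i])
E
```

```text
time: 20.38
ee_pos: [0.5139, 0.2752, 0.0356]
tool_rot: [[0.997, -0.072, -0.0], [-0.072, -0.997, -0.0], [-0.0, 0.0, -1.0]]
contact_force: [0.3, -0.8, -4.0]
grip_width: 0.0152
gripper_force: 60.7
time: 20.72
ee_pos: [0.5148, 0.2755, 0.0366]
tool_rot: [[0.997, -0.072, 0.001], [-0.072, -0.997, 0.0], [0.001, -0.001, -1.0]]
contact_force: [0.5, -0.5, 0.0]
grip_width: 0.0236
gripper_force: 0.0
time: 21.13
ee_pos: [0.5171, 0.2765, 0.1357]
tool_rot: [[0.997, -0.072, 0.009], [-0.072, -0.997, 0.003], [0.009, -0.004, -1.0]]
contact_force: [0.5, -0.2, -0.5]
grip_width: 0.0237
gripper_force: 0.0
[[309, 243], [331, 243], [308, 132], [332, 131], [333, 161], [332, 246]]
[325, 238, 133, 117, 106, 122, 202, 292, 338, 337, 338, 335, 333, 333, 336, 333, 335, 336, 333, 334, 321, 366, 669, 715, 707, 704, 703, 704, 708, 710, 711, 708, 707, 705, 703, 705, 707, 705, 703, 700, 700, 703, 705, 702, 434, 260, 225, 228, 229, 229, 226, 227, 227, 221, 194, 166, 146, 132, 121, 179, 279, 368]
[187, 190, 201, 200, 195, 196, 196, 198, 193, 196, 198, 194, 196, 190, 193, 192, 198, 192, 193, 189, 246, 479, 687, 713, 706, 703, 702, 706, 708, 711, 710, 706, 701, 699, 701, 706, 708, 709, 708, 700, 700, 701, 704, 708, 662, 455, 241, 219, 226, 226, 228, 229, 227, 226, 231, 231, 227, 226, 227, 226, 233, 230]
[264 129  27  18 440] [276.625      137.33181818]
[309 129  27  19 465] [321.70537634 137.90752688]
[ 185  150   80   34 2528] [225.24683544 166.57674051]
[  39  215   40   30 1025] [ 58.68585366 229.03414634]
[550 289  30  36 156] [568.15384615 307.46794872]
```

Cover stands threaded right where predicted. Now back off, shut, turn and push.

```bash
python3 -m jog '{"translation":[[0,2,0],[0,4,0],[0,4,0],[0,4,0],[0,4,0]],"rot":[[0,0,-7],[0,0,-14],[0,0,-21],[0,0,-28],[0,0,-35]]}' 0 | head -2
python3 -m jog '{"translation":[[0,0,0],[0,0,0],[0,0,0],[0,0,0],[0,0,0]],"rot":[[0,0,-7],[0,0,-14],[0,0,-21],[0,0,-28],[0,0,-35]]}' | head -1
python3 -m jog '{"translation":[[0,0,0],[0,0,0],[0,0,0],[0,0,0],[0,0,0]],"rot":[[0,0,-7],[0,0,-14],[0,0,-20],[0,0,-20],[0,0,-20]]}'
python3 -m jog '{"translation":[[0,0,3.5],[0,0,7],[0,0,9.5],[0,0,10.4],[0,0,10.4]],"rot":[[0,0,0],[0,0,0],[0,0,0],[0,0,0],[0,0,0]]}'
```

```text
time: 21.6
ee_pos: [0.5096, 0.2347, 0.1279]
time: 22.02
time: 22.43
ee_pos: [0.51, 0.2352, 0.1286]
tool_rot: [[0.075, 0.997, -0.004], [0.997, -0.075, -0.001], [-0.001, -0.004, -1.0]]
contact_force: [0.4, 0.4, 0.1]
grip_width: -0.0001
gripper_force: 0.0
time: 22.85
ee_pos: [0.5083, 0.2348, 0.0232]
tool_rot: [[0.074, 0.997, -0.007], [0.997, -0.074, -0.002], [-0.002, -0.007, -1.0]]
contact_force: [-0.4, 0.4, -0.8]
grip_width: -0.0
gripper_force: 0.0
```

```bash
python3 -m jog '{"translation":[[0.8,0,0.3],[1.4,0,0.3],[1.8,0,0.3],[2.2,0,0.3],[2.6,0,0.3]],"rot":[[0,0,0],[0,0,0],[0,0,0],[0,0,0],[0,0,0]]}'
python3 -m jog '{"translation":[[0.4,0,0],[0.7,0,0],[1.0,0,0],[1.2,0,0],[1.4,0,0]],"rot":[[0,0,0],[0,0,0],[0,0,0],[0,0,0],[0,0,0]]}'
python3 -m jog '{"translation":[[0.1,0,0],[0.2,0,0],[0.2,0,0]],"rot":[[0,0,0],[0,0,0],[0,0,0]]}'
```

```text
time: 23.27
ee_pos: [0.5146, 0.2612, 0.026]
tool_rot: [[0.07, 0.998, 0.003], [0.998, -0.07, -0.003], [-0.003, 0.003, -1.0]]
contact_force: [-1.3, -17.7, 11.3]
grip_width: 0.0004
gripper_force: 9.6
time: 23.68
ee_pos: [0.5146, 0.2624, 0.0263]
tool_rot: [[0.061, 0.998, -0.007], [0.998, -0.061, -0.03], [-0.031, -0.005, -1.0]]
contact_force: [-4.2, -52.7, 24.5]
grip_width: -0.0003
gripper_force: 28.6
time: 23.93
ee_pos: [0.5147, 0.2625, 0.0264]
tool_rot: [[0.061, 0.998, -0.008], [0.998, -0.061, -0.033], [-0.034, -0.006, -0.999]]
contact_force: [-4.8, -52.8, 25.0]
grip_width: -0.0001
gripper_force: 28.9
```

Jammed at bed x≈34 mm: the plate is being pushed below stud height, so it binds. Back off, raise, and push close to stud height.

```bash
python3 -m jog '{"translation":[[-1,0,0],[-2.5,0,0],[-3.5,0,0],[-3.5,0,-0.5],[-3.5,0,-0.5]],"rot":[[0,0,0],[0,0,0],[0,0,0],[0,0,0],[0,0,0]]}'
python3 - <<'E'
from bed import *
m=imaging.camera_model('wrist'); im=imaging.capture('wrist'); cv2.imwrite('w11.png',im[:,:,::-1]); np.save('w11.npy',im);pickle.dump(m,open('w11.pkl','wb'))
F=np.array([.5172,.3175,0]);bx=np.array([-.07,-.9975,0]);by=np.array([.9975,-.07,0])
hsv=cv2.cvtColor(im,cv2.COLOR_RGB2HSV); g=im.astype(int).sum(2)
for b in (-.045,-.02,.02,.045):
    pts=proj('wrist',[F+bx*a+by*b+np.array([0,0,.07]) for a in np.arange(0,.06,.002)],m).round().astype(int)
    print(b,[(int(u),int(v),im[v,u].tolist()) if i%29==0 else ''.join('R' if im[v,u,0]>1.8*im[v,u,1] else 'W' if g[v,u]>480 else 'w' if g[v,u]>330 else '.' for _ in [0]) for i,(u,v) in enumerate(pts)])
E
```

```text
time: 24.35
ee_pos: [0.5122, 0.2431, 0.0297]
tool_rot: [[0.073, 0.997, 0.001], [0.997, -0.073, 0.001], [0.001, 0.001, -1.0]]
contact_force: [0.6, 0.1, 0.0]
grip_width: -0.0002
gripper_force: 0.0
-0.045 [(189, 99, [110, 113, 114]), '.', 'R', 'R', 'R', 'R', 'R', 'R', 'R', '.', 'W', 'W', 'W', 'W', 'W', 'W', 'W', 'W', '.', '.', '.', '.', '.', '.', '.', '.', '.', '.', '.', (203, 255, [41, 56, 80])]
-0.02 [(259, 94, [113, 117, 116]), '.', 'R', 'R', 'R', 'R', 'R', 'R', 'R', '.', 'W', 'W', 'W', 'W', 'W', 'W', 'W', 'W', '.', '.', '.', '.', '.', '.', '.', '.', '.', '.', '.', (266, 257, [70, 70, 70])]
0.02 [(380, 94, [110, 112, 115]), '.', 'R', 'R', 'R', 'R', 'R', 'R', 'R', '.', 'W', 'W', 'W', 'W', 'W', 'W', 'W', 'W', '.', '.', '.', '.', '.', '.', '.', '.', '.', '.', '.', (374, 257, [69, 68, 69])]
0.045 [(450, 99, [113, 117, 118]), '.', '.', 'R', 'R', 'R', 'R', 'R', 'R', '.', 'W', 'W', 'W', 'W', 'W', 'W', 'W', 'W', '.', '.', '.', '.', '.', '.', '.', '.', '.', '.', '.', (437, 254, [55, 82, 122])]
```

```bash
python3 - <<'E'
from bed import *
m,im,hsv=bed('w11')
F=np.array([.5172,.3175,0]);bx=np.array([-.07,-.9975,0]);by=np.array([.9975,-.07,0])
for u in (200,262,440): print(u,[f"{v}:{im[v,u,0]},{im[v,u,1]}" for v in range(80,215,2)])
P=lambda a,b,z: proj('wrist',[F+bx*a+by*b+np.array([0,0,z])],m)[0].round(1).tolist()
print('grey edge',P(0,-.045,.06),P(-.06,-.045,.06),'red top',P(0,-.045,.07),P(.012,-.045,.07),'cover home top',P(.012,-.045,.07),P(.028,-.045,.07),'floor end',P(.175,-.045,.01))
print('cam',np.linalg.inv(m['extrinsics'])[:3,3])
E
```

```text
200 ['80:142,144', '82:130,133', '84:132,135', '86:129,133', '88:129,133', '90:128,132', '92:129,133', '94:130,134', '96:129,133', '98:108,110', '100:83,84', '102:75,77', '104:77,78', '106:76,77', '108:41,58', '110:181,58', '112:210,57', '114:211,59', '116:210,59', '118:209,58', '120:211,57', '122:210,58', '124:210,59', '126:208,56', '128:208,57', '130:210,57', '132:210,57', '134:209,57', '136:209,59', '138:210,58', '140:210,59', '142:211,58', '144:144,56', '146:39,54', '148:38,56', '150:40,56', '152:34,50', '154:142,142', '156:233,232', '158:231,230', '160:230,228', '162:230,228', '164:229,227', '166:232,230', '168:232,231', '170:233,231', '172:233,231', '174:232,231', '176:231,230', '178:231,229', '180:230,229', '182:231,229', '184:231,229', '186:230,228', '188:228,226', '190:230,228', '192:226,224', '194:225,223', '196:219,218', '198:205,203', '200:46,62', '202:37,55', '204:36,56', '206:36,56', '208:38,55', '210:40,57', '212:35,54', '214:39,55']
262 ['80:130,133', '82:130,133', '84:130,133', '86:133,136', '88:131,135', '90:133,137', '92:131,136', '94:110,115', '96:85,87', '98:76,7
[... 1279 characters left out ...]
'144:134,52', '146:39,55', '148:37,55', '150:36,54', '152:39,54', '154:123,122', '156:221,220', '158:219,217', '160:218,216', '162:216,214', '164:217,216', '166:220,218', '168:222,219', '170:220,218', '172:218,216', '174:217,215', '176:217,214', '178:217,214', '180:219,217', '182:222,220', '184:221,220', '186:219,217', '188:217,215', '190:217,215', '192:215,214', '194:218,215', '196:220,218', '198:190,183', '200:45,60', '202:41,62', '204:40,61', '206:39,61', '208:45,65', '210:43,63', '212:43,69', '214:46,69']
grey edge [199.7, 100.4] [205.2, -41.4] red top [189.3, 99.4] [190.5, 133.5] cover home top [190.5, 133.5] [193.6, 178.3] floor end [257.8, 361.9]
cam [0.51635326 0.30991826 0.17257272]
```

The profile explains the jam. The cover's top is at bed x≈19–35 mm, but floor shows in front of its foot, so it leans forward because the upper finger pushed its top. I'll tilt the tool 20° so that the fingertip leads, and push at z≈30 mm.

```bash
python3 -m jog '{"translation":[[0,0,0],[0,0,0.2],[0,0,0.3],[0,0,0.3],[0,0,0.3]],"rot":[[0,7,0],[0,14,0],[0,20,0],[0,20,0],[0,20,0]]}'
python3 -m jog '{"translation":[[0.5,0,0.18],[0.9,0,0.33],[1.2,0,0.44],[1.4,0,0.51],[1.6,0,0.58]],"rot":[[0,0,0],[0,0,0],[0,0,0],[0,0,0],[0,0,0]]}'
python3 -m jog '{"translation":[[0.2,0,0.07],[0.4,0,0.15],[0.6,0,0.22],[0.6,0,0.22]],"rot":[[0,0,0],[0,0,0],[0,0,0],[0,0,0]]}'
```

```text
time: 24.82
ee_pos: [0.5114, 0.2424, 0.0253]
tool_rot: [[0.069, 0.997, 0.023], [0.938, -0.073, 0.339], [0.34, -0.002, -0.94]]
contact_force: [0.0, 0.9, -0.7]
grip_width: -0.0001
gripper_force: 0.0
time: 25.23
ee_pos: [0.5129, 0.2606, 0.0261]
tool_rot: [[0.066, 0.998, 0.024], [0.937, -0.07, 0.341], [0.342, 0.0, -0.94]]
contact_force: [-0.3, 0.3, 0.2]
grip_width: -0.0
gripper_force: 0.0
time: 25.57
ee_pos: [0.5133, 0.2639, 0.0258]
tool_rot: [[0.065, 0.998, 0.023], [0.939, -0.069, 0.337], [0.337, 0.0, -0.941]]
contact_force: [-3.1, -10.8, 5.0]
grip_width: 0.0001
gripper_force: 6.3
```

```bash
python3 -m jog '{"translation":[[0.2,0,0.07],[0.4,0,0.15],[0.5,0,0.18],[0.5,0,0.18]],"rot":[[0,0,0],[0,0,0],[0,0,0],[0,0,0]]}'
python3 - <<'E'
from bed import *
m=imaging.camera_model('wrist'); im=imaging.capture('wrist'); np.save('w12.npy',im);pickle.dump(m,open('w12.pkl','wb'))
F=np.array([.5172,.3175,0]);bx=np.array([-.07,-.9975,0]);by=np.array([.9975,-.07,0])
P=lambda a,b,z: proj('wrist',[F+bx*a+by*b+np.array([0,0,z])],m)[0].round(1).tolist()
b=-.02
print('grey',P(0,b,.06),'home',P(0,b,.07),P(.012,b,.07),P(.028,b,.07))
u=int(P(.012,b,.07)[0]); v0=int(P(-.01,b,.06)[1]);print(u,[f"{v}:{im[v,u,0]},{im[v,u,1]}" for v in range(max(v0,0),min(v0+190,399),2)])
E
```

```text
time: 25.9
ee_pos: [0.5135, 0.2645, 0.0258]
tool_rot: [[0.061, 0.998, 0.021], [0.942, -0.064, 0.329], [0.33, -0.0, -0.944]]
contact_force: [-9.5, -33.4, 16.7]
grip_width: -0.0001
gripper_force: 18.6
grey [272.7, 129.7] home [269.0, 122.4] [267.7, 152.7] [266.6, 195.2]
267 ['107:134,137', '109:136,139', '111:135,139', '113:136,138', '115:126,129', '117:122,123', '119:122,124', '121:121,125', '123:122,126', '125:123,127', '127:115,118', '129:90,93', '131:83,78', '133:196,55', '135:195,52', '137:196,55', '139:195,54', '141:195,54', '143:194,51', '145:195,53', '147:196,53', '149:194,53', '151:194,51', '153:196,55', '155:195,52', '157:195,53', '159:196,54', '161:195,52', '163:159,44', '165:120,34', '167:98,31', '169:97,30', '171:123,104', '173:223,222', '175:220,218', '177:218,216', '179:218,216', '181:217,216', '183:213,210', '185:212,209', '187:211,209', '189:211,209', '191:207,204', '193:205,202', '195:210,207', '197:209,207', '199:207,204', '201:206,204', '203:204,202', '205:206,202', '207:205,202', '209:206,201', '211:180,178', '213:106,105', '215:111,109', '217:112,110', '219:109,108', '221:111,109', '223:110,110', '225:109,107', '227:110,109', '229:109,108', '231:110,109', '233:140,135', '235:141,137', '237:143,141', '239:138,137', '241:142,141', '243:137,136', '245:66,66', '247:61,61', '249:62,63', '251:64,65', '253:63,63', '255:62,61', '257:66,65', '259:67,64', '261:64,63', '263:62,62', '265:61,60', '267:63,62', '269:64,62', '271:64,63', '273:65,64', '275:63,63', '277:62,63', '279:64,63', '281:62,63', '283:61,59', '285:55,57', '287:56,56', '289:54,56', '291:54,57', '293:55,56', '295:51,53']
```

```bash
python3 - <<'E'
from bed import *
m,im,hsv=bed('w12')
F=np.array([.5172,.3175,0]);bx=np.array([-.07,-.9975,0]);by=np.array([.9975,-.07,0])
S=lambda v,z,u=267: round(1000*float((on_plane('wrist',[(u,v)],z,m)[0]-F)@bx),1)
print('grey',S(127.5,.06),'red top',S(132,.07),S(162.5,.07),'cover top',S(172,.07),S(211.5,.07),'cover back foot',S(244,.01),'cam',np.linalg.inv(m['extrinsics'])[:3,3])
for u in (190,230,400,440):
    print(u,[f"{v}:{im[v,u,0]},{im[v,u,1]}" for v in range(200,262,3)])
print(proj('wrist',[F+bx*s+by*b+np.array([0,0,.04]) for s,b in ((.052,.036),(.052,-.036))],m))
E
```

```text
grey -1.0 red top 3.9 15.7 cover top 19.3 34.0 cover back foot 50.9 cam [0.51407938 0.2808046  0.18286115]
190 ['200:217,215', '203:217,215', '206:217,216', '209:213,210', '212:138,136', '215:143,141', '218:141,140', '221:142,141', '224:140,139', '227:105,112', '230:49,76', '233:38,58', '236:39,58', '239:40,57', '242:36,55', '245:38,57', '248:36,56', '251:38,56', '254:43,66', '257:50,78', '260:40,62']
230 ['200:204,203', '203:203,200', '206:206,204', '209:202,199', '212:109,109', '215:111,109', '218:109,108', '221:110,108', '224:118,116', '227:116,114', '230:123,121', '233:142,139', '236:141,139', '239:138,136', '242:140,137', '245:62,61', '248:64,63', '251:64,63', '254:65,65', '257:62,62', '260:64,63']
400 ['200:209,206', '203:205,202', '206:206,203', '209:207,205', '212:162,160', '215:106,106', '218:108,107', '221:111,108', '224:110,108', '227:102,102', '230:103,103', '233:102,101', '236:102,102', '239:100,99', '242:101,100', '245:101,101', '248:99,99', '251:100,98', '254:87,87', '257:62,62', '260:64,65']
440 ['200:210,208', '203:204,201', '206:203,200', '209:206,203', '212:169,167', '215:108,105', '218:107,106', '221:112,92', '224:113,93', '227:111,90', '230:113,91', '233:145,117', '236:71,83', '239:47,74', '242:47,74', '245:47,74', '248:50,75', '251:51,76', '254:48,76', '257:50,75', '260:50,76']
[[396.45322828 251.84573989]
 [243.65215478 250.90979824]]
```

The cover's top is at 34 mm but its back foot is at 51 mm: a strong forward lean. Push right at the foot instead, with less tilt and a lower tip.

```bash
python3 -m jog '{"translation":[[-1.1,0,-0.4],[-2.16,0,-0.79],[-2.4,0,-0.2],[-2.55,0,0.29],[-2.55,0,0.29]],"rot":[[0,0,0],[0,-4,0],[0,-8,0],[0,-8,0],[0,-8,0]]}'
python3 -m jog '{"translation":[[0,0,0],[0,0,0]],"rot":[[0,0,0],[0,0,0]]}'
```

```text
time: 26.37
ee_pos: [0.5114, 0.2488, 0.0135]
tool_rot: [[0.07, 0.997, 0.013], [0.975, -0.071, 0.209], [0.209, -0.002, -0.978]]
contact_force: [-0.2, 1.1, -0.3]
grip_width: 0.0001
gripper_force: 0.0
time: 26.53
ee_pos: [0.5117, 0.2483, 0.014]
tool_rot: [[0.071, 0.997, 0.014], [0.975, -0.072, 0.208], [0.209, -0.001, -0.978]]
contact_force: [0.2, 0.9, 1.1]
grip_width: 0.0001
gripper_force: 0.0
```

```bash
python3 -m jog '{"translation":[[0.3,0,0.06],[0.6,0,0.13],[0.8,0,0.17],[1.0,0,0.21],[1.2,0,0.25]],"rot":[[0,0,0],[0,0,0],[0,0,0],[0,0,0],[0,0,0]]}'
python3 -m jog '{"translation":[[0.2,0,0.04],[0.4,0,0.09],[0.6,0,0.13],[0.8,0,0.17],[0.9,0,0.19]],"rot":[[0,0,0],[0,0,0],[0,0,0],[0,0,0],[0,0,0]]}'
cat > look.py <<'E'
from bed import *
m=imaging.camera_model('wrist'); im=imaging.capture('wrist'); np.save('wl.npy',im);pickle.dump(m,open('wl.pkl','wb'))
F=np.array([.5172,.3175,0]);bx=np.array([-.07,-.9975,0]);by=np.array([.9975,-.07,0])
P=lambda a,b,z: proj('wrist',[F+bx*a+by*b+np.array([0,0,z])],m)[0]
for b in (-.02,.02):
    u,_=P(.012,b,.07); u=int(u); v0=int(max(P(-.01,b,.06)[1],0)); out=[]; g=im[:,u].astype(int)
    S=lambda v,z: round(1000*float((on_plane('wrist',[(u,v)],z,m)[0]-F)@bx),1)
    for v in range(v0,min(v0+170,390)):
        if abs(g[v+1]-g[v-1]).max()>35 and (not out or v-out[-1][0]>2): out.append((v,S(v,.07),S(v,.01),g[v+3].tolist()))
    print(b,'home rows',[round(float(P(s,b,.07)[1])) for s in (0,.012,.028)],*out,sep='\n ')
print('cam',np.linalg.inv(m['extrinsics'])[:3,3].round(3))
E
python3 look.py
```

```text
time: 26.95
ee_pos: [0.513, 0.2596, 0.0144]
tool_rot: [[0.068, 0.998, 0.015], [0.976, -0.07, 0.205], [0.205, 0.0, -0.979]]
contact_force: [-1.8, -12.0, 5.3]
grip_width: -0.0
gripper_force: 6.5
time: 27.37
ee_pos: [0.5132, 0.2697, 0.014]
tool_rot: [[0.07, 0.997, 0.014], [0.976, -0.071, 0.207], [0.207, -0.001, -0.978]]
contact_force: [-0.0, -3.4, -2.6]
grip_width: 0.0005
gripper_force: 1.4
-0.02
 home rows
 [144, 181, 231]
 (144, 0.1, -7.1, [200, 52, 48])
 (182, 12.3, 12.6, [104, 72, 72])
 (185, 13.3, 14.2, [204, 199, 201])
 (235, 29.5, 40.3, [61, 62, 62])
0.02
 home rows
 [144, 181, 230]
 (144, 0.1, -7.1, [179, 49, 47])
 (182, 12.4, 12.7, [96, 37, 38])
 (188, 14.3, 15.8, [202, 199, 198])
 (238, 30.5, 41.9, [90, 90, 87])
cam [0.515 0.306 0.168]
```

That freed it: red now at 0–12 mm, cover at 13.5–30 mm. Final press.

```bash
python3 -m jog '{"translation":[[0.2,0,0.04],[0.4,0,0.09],[0.6,0,0.13],[0.7,0,0.15],[0.7,0,0.15]],"rot":[[0,0,0],[0,0,0],[0,0,0],[0,0,0],[0,0,0]]}'
python3 -m jog '{"translation":[[0.2,0,0.04],[0.4,0,0.09],[0.4,0,0.09]],"rot":[[0,0,0],[0,0,0],[0,0,0]]}'
python3 look.py
```

```text
time: 27.83
ee_pos: [0.5143, 0.2771, 0.0146]
tool_rot: [[0.07, 0.997, 0.015], [0.976, -0.072, 0.207], [0.208, 0.0, -0.978]]
contact_force: [0.1, -2.0, -1.6]
grip_width: 0.0001
gripper_force: 0.9
time: 28.08
ee_pos: [0.5143, 0.2799, 0.0141]
tool_rot: [[0.069, 0.998, 0.014], [0.976, -0.07, 0.205], [0.205, -0.0, -0.979]]
contact_force: [-0.5, -8.2, -0.8]
grip_width: -0.0001
gripper_force: 3.9
-0.02
 home rows
 [176, 213, 261]
 (177, 0.4, -0.1, [169, 47, 44])
 (214, 12.3, 19.0, [184, 181, 182])
 (262, 28.2, 44.8, [58, 58, 59])
0.02
 home rows
 [176, 213, 261]
 (177, 0.4, -0.2, [169, 47, 44])
 (214, 12.3, 19.0, [184, 183, 181])
 (263, 28.6, 45.3, [87, 87, 85])
 (276, 33.1, 52.7, [50, 51, 54])
cam [0.516 0.316 0.168]
```

```bash
python3 -m jog '{"translation":[[0.15,0,0.03],[0.3,0,0.06],[0.3,0,0.06]],"rot":[[0,0,0],[0,0,0],[0,0,0]]}'
python3 -m jog '{"translation":[[-1,0,-0.2],[-3,0,-0.6],[-5,0,-1.1],[-6.5,0,-1.4],[-6.5,0,-1.4]],"rot":[[0,0,0],[0,0,0],[0,0,0],[0,0,0],[0,0,0]]}'
python3 -m jog '{"translation":[[0,0,-2],[0,0,-4],[0,0,-6],[0,0,-6],[0,0,-6]],"rot":[[0,-6,0],[0,-12,0],[0,-12,0],[0,-12,0],[0,-12,0]]}'
python3 look.py
```

```text
time: 28.38
ee_pos: [0.5144, 0.2802, 0.0141]
tool_rot: [[0.067, 0.998, 0.012], [0.978, -0.068, 0.2], [0.2, -0.001, -0.98]]
contact_force: [-3.4, -20.1, 4.8]
grip_width: 0.0004
gripper_force: 9.8
time: 28.8
ee_pos: [0.5106, 0.2164, 0.0152]
tool_rot: [[0.073, 0.997, 0.017], [0.975, -0.075, 0.208], [0.209, 0.001, -0.978]]
contact_force: [-0.1, 0.6, -1.2]
grip_width: -0.0002
gripper_force: 0.0
time: 29.22
ee_pos: [0.5103, 0.2066, 0.0749]
tool_rot: [[0.072, 0.997, 0.004], [0.997, -0.072, 0.002], [0.003, 0.004, -1.0]]
contact_force: [0.0, 0.1, -0.0]
grip_width: 0.0001
gripper_force: 0.0
-0.02
 home rows
 [27, 51, 83]
 (28, 0.4, -17.5, [214, 59, 55])
 (51, 12.1, -0.9, [227, 227, 226])
 (84, 28.4, 22.0, [146, 144, 144])
 (94, 33.3, 28.8, [72, 71, 73])
0.02
 home rows
 [27, 51, 83]
 (28, 0.4, -17.4, [190, 52, 50])
 (51, 12.2, -0.8, [209, 208, 207])
 (84, 28.5, 22.1, [118, 116, 115])
 (94, 33.3, 28.9, [60, 60, 61])
cam [0.514 0.273 0.218]
```

Released: red top 0.4–12.1 mm, cover top 12.1–28.4 mm, its back foot at 28.8 mm, so flush and upright. Handing in.

```bash
python3 -c "
from workcell import manip
print(manip.job_done())"
```

```text
the job is handed in; nothing more can be done
None
```

I handed the job in at about 29 s: by my last camera check both plates were seated flush and upright on the studs with their yellow ends on the stripe side, but the hand-in returned no verdict.

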